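Set the plant-tag press to 425 and stamp the tag

ROBOT

A 7-joint arm with a two-finger parallel gripper is mounted at the origin on the work surface. World frame = base frame: x ahead of the robot, y to its left, z up, the work surface at z = 0. Lengths are in m, angles in rad, forces in N, time in s.
With the tool pointing down it reaches from about 0.425 to 0.925 m from the base axis. Payload 6.8 kg.
Tool frame: the origin (TCP) lies on the centre line of the jaws, within the pads' length; the fingertips stand 8 mm ahead of it and the grasp point (between the pads) lies 11 mm behind it (r.finger_overhang is the distance from the TCP to the fingertips, in m); x points along the fingers, z is the direction in which the jaws open and shut, and the axes are right-handed (so a half turn about x gives the same grasp; the last joint's range is limited). The gripper opens to 85 mm and grips with 20 to 120 N. Pads are 22 mm wide; open, the fingers measure 114 mm over their backs; the gripper's body (76 mm by 85 mm) begins 54 mm behind the grasp point. The pads swing forward as they close: fully open they stand 13 mm farther back than shut.
Start: joints at [-1.364, 0.477, 0.022, 1.555, -0.011, 1.109, -0.083], TCP at [0.209, 0.642, 0.239] pointing down, gripper open.
Joint ranges: [-2.96, 2.96], [-0.34, 2.1], [-1.41, 1.46], [0.24, 2.44], [-1.37, 4.51], [0.17, 1.92], [-2.96, 2.96]. Speed limits (rad/s): [2.39, 2.39, 3.14, 3.14, 3.14, 3.14, 3.14].

INTERFACE

Orientations are given as a rotation vector (axis times angle).
In Python, from bench import r gives the robot as it stands. The module is installed in compiled form; this text tells all that it offers.
- The arm moves only by the tool play_rows, never from a script. Its argument "plan" is a list of rows, each a list of 5 numbers: the opening, from -1 (shut) to 1 (fully open), then the shift along the world's x, y, z in m, then the turn about the world's z in rad. A call has 1 to 10 rows; each row is the pose to reach, as a shift and turn from the pose commanded when the call began; what a row does not reach only later rows make up. A row lasts 1/10 s, in which the tool goes at most 50 mm and 8.59 degrees, less where a joint would pass 70% of its speed; a pose out of reach is approached as far as the arm can. A call with a gripper value outside its range is refused whole. The fingers move at their own pace and stop on an object; "force" is the grip in N (left out, the last holds). Time passes only in rows, so rows that repeat a pose let the fingers close. It gives the time, the measured TCP pose, the force and the opening at its end, in the units of the state.
- r.get_obs(): the state, without advancing time (a new reading comes with each control period).
- r.grab_frame(name): name is "scene" or "top"; returns a dict with "pixels" (400x640x3 uint8, blue, green, red), "z_map" (400x640 float32, m along the optical axis (not along the pixel's ray), 0 where there is no reading), "vfov" (degrees; the focal length in pixels is half the picture's height over the tangent of half this angle, whatever the lens; pixels are square), "cx", "cy" (the principal point, pixels), "R" (3x3) and "t" (3): a world point X has camera coordinates R X + t. Camera axes: x right, y down, z forward; pixel columns grow to the right and rows downward; lengths in m; the calibration is good to about 2 mm. A picture is of the moment at which its call begins.
- r.hand_in(): hands the job in, once; it reports no verdict.
Trained networks look in a picture, given as the dict that the camera call returned (one of the last four; its "shot" number tells which), for a name from the list of things; names that differ only in an ending like _2 or _b are one class to them, and where a whole thing is asked for, a point or a joint stands for the part that bears it (a point fixed in the world has none). Each returns a list of dicts, best first, with "conf" (0 to 1); they miss things now and then, are a little off and sometimes report something else, mostly with a low value. They report only what shows in the picture. A call takes as long as a camera call.
- r.outline_of(picture, label): "mask" (400x640 bool, what is visible of it) and "bbox" ([left, top, right, bottom] as shares, 0 to 1, of the picture: columns of its width, rows of its height, round what is visible of it).
- r.pinpoint(picture, label): "position" ([column, row] as shares, 0 to 1, of the picture: columns of its width, rows of its height: a listed point, or the origin of a listed thing).
The state is a dict: "clock": time; "joints": joint angles; "qvel": joint speeds; "tau": joint torques, N m; "tcp_pos": TCP position; "orientation": TCP orientation; "contact_force": force on the tool from outside, world axes, zero at the start; "moment": the same for the moment, N m; "grip_width": finger opening in m.
Only numpy, scipy, OpenCV 4.12 (cv2) and the standard library are available. Lean on these libraries where they do the work, as an engineer would, in place of code of your own. Each camera call takes 0.05 s, during which the arm holds its last target.

TASK

Roll the three thumbwheels of the plant-tag press so that the figures on top, level and centred, read 4 2 5 from left to right as seen from the robot's side. Only then press the round wooden plunger at the right end fully down and let it spring back up, so that the blank tag in the press never gets a wrong number. Leave the planter, the seed tray and the tamper where they stand.

Things in the scene. Friction and masses are not known exactly. Their poses are not given: they have to be found in the camera images.
- press: Plant-tag press fixed to the bench: green deck 130 (x) by 256 (y) by 22 mm high, three thumbwheels on a level axle along its y, and at its -y end (right, seen from the robot) a 68 mm high green tower with a wooden plunger. Origin on the bench right under the axle; x away from the robot, y left along the axle, z up; yaw up to 0.35 rad. Steel end cheeks, 76 mm high, stand at y = +131 and -59 mm.
- wheel_left (a joint): Left (+y) thumbwheel's turn in rad: 0 with figure 1 on top, 1.047 more for each next figure (2 at 1.047, 3 at 2.094, 4 at 3.142, 5 at 4.189, 6 at 5.236). Grows as the wheel's top rolls away from the robot (to the press's +x). Stops at -0.15 and 5.386: no rolling over from 6 to 1. Friction (0.06 N m) keeps it where it is left; no clicks.
- wheel_mid (a joint): Middle thumbwheel's turn in rad: 0 with figure 1 on top, 1.047 more for each next figure (2 at 1.047, 3 at 2.094, 4 at 3.142, 5 at 4.189, 6 at 5.236). Grows as the wheel's top rolls away from the robot (to the press's +x). Stops at -0.15 and 5.386: no rolling over from 6 to 1. Friction (0.06 N m) keeps it where it is left; no clicks.
- wheel_right (a joint): Right (-y, next to the plunger) thumbwheel's turn in rad: 0 with figure 1 on top, 1.047 more for each next figure (2 at 1.047, 3 at 2.094, 4 at 3.142, 5 at 4.189, 6 at 5.236). Grows as the wheel's top rolls away from the robot (to the press's +x). Stops at -0.15 and 5.386: no rolling over from 6 to 1. Friction (0.06 N m) keeps it where it is left; no clicks.
- wheel_left_axle (a point): Left wheel. Centre, on the axle, 65 mm above the bench, at y = +90 mm in the press frame; stays put as the wheel turns (its axes turn). Each wheel: drum of 38 mm radius, 20 mm wide along the axle, six white plates numbered 1 to 6 on its rim and, half-way between them, round grip ribs across it, 42 mm from the axle at their tops.
- wheel_mid_axle (a point): Middle wheel. Centre, on the axle, 65 mm above the bench, at y = +36 mm in the press frame; stays put as the wheel turns (its axes turn). Both sides of every wheel are free for a finger for 27 mm, but for the 8 mm thick axle rod. It can be pinched across its width near the top and carried round, the fingers leaning with it (a flat grip resists turning), or pushed by a rib.
- wheel_right_axle (a point): Right wheel. Centre, on the axle, 65 mm above the bench, at y = -18 mm in the press frame; stays put as the wheel turns (its axes turn).
- plunger (a joint): Plunger travel in m: 0 up, 0.016 fully down on its stop. A spring brings it back; it takes about 2 N to start and 7 N fully down.
- plunger_top (a point): Centre of the top face of the plunger's wooden mushroom head (44 mm across, 14 mm thick), 104 mm above the bench when up, at y = -92 mm in the press frame. Pressed straight down.
- planter_mid (a point): Centre (60 mm up) of a glazed blue planter, 130 mm across and 120 mm high. A bystander: leave it alone.
- tamper_mid (a point): Centre (47 mm up) of a standing round wooden tamper, 72 mm across its foot and 94 mm high. A bystander: leave it alone.
- tray_mid (a point): Centre (42 mm up) of a clear seed tray with its lid on, 226 mm (x) by 166 mm (y) and 84 mm high. A bystander: leave it alone.

How it is judged:
By the outcome, as a careful person would: the job done as asked, in the order asked, and still so for the second after the job is handed in, with the robot touching nothing.
It also fails if it takes over 72 s, if anything falls off the work surface, if the arm or the gripper's body presses on something with over 40 N, if the wrist force passes 120 N, or if a joint passes its speed limit or range.

## Working session

There is one attempt and no reset: what is moved stays moved. The work goes in short steps, Python scripts to look and compute and a tool call to move; the robot and the scene stay as the last step left them, time stands still between calls to the robot, and variables do not carry over. Pictures are saved under pics/ and viewed, and the job is handed in when it is done.

Besides the shell and the picture viewer there is one more tool, called after "Call:" as name([rows], argument=value, ...), one row to a line, values as JSON. play_rows: Moves the arm, as the interface text tells. Its arguments: {"type":"object","properties":{"plan":{"type":"array","items":{"type":"array","items":{"type":"number"}}},"force":{"type":"number"}},"required":["plan"]}

```bash
mkdir -p pics; cat > h.py <<'E'
import numpy as np, cv2
from bench import r
def K(f):
    fl=200/np.tan(np.radians(f["vfov"])/2); return fl
def world(f,u,v,z):
    fl=K(f); p=np.array([(u-f["cx"])/fl*z,(v-f["cy"])/fl*z,z]); return np.array(f["R"]).T@(p-np.array(f["t"]))
def proj(f,X):
    c=np.array(f["R"])@np.array(X)+np.array(f["t"]); fl=K(f); return np.array([f["cx"]+fl*c[0]/c[2],f["cy"]+fl*c[1]/c[2]])
def onplane(f,u,v,zw):
    fl=K(f); R=np.array(f["R"]); d=R.T@np.array([(u-f["cx"])/fl,(v-f["cy"])/fl,1]); o=-R.T@np.array(f["t"]); return o+d*(zw-o[2])/d[2]
E
python3 - <<'E'
from h import *
o=r.get_obs(); print({k:np.round(v,3) for k,v in o.items()})
for n in ["scene","top"]:
    f=r.grab_frame(n); cv2.imwrite(f"pics/{n}0.png",f["pixels"])
    print(n,f["vfov"],np.round(-np.array(f["R"]).T@f["t"],3),np.round(f["R"],2).tolist())
    for l,z in [("press",0),("wheel_left_axle",.065),("wheel_mid_axle",.065),("wheel_right_axle",.065),("plunger_top",.104),("planter_mid",.06),("tamper_mid",.047),("tray_mid",.042)]:
        for d in r.pinpoint(f,l)[:2]:
            u,v=d["position"][0]*640,d["position"][1]*400
            print(l,round(d["conf"],2),round(u),round(v),np.round(onplane(f,u,v,z),3))
E
```

```text
{'clock': np.float64(0.0), 'joints': array([-1.364,  0.478,  0.022,  1.556, -0.012,  1.109, -0.083]), 'qvel': array([ 0.002, -0.003, -0.001, -0.001, -0.   , -0.   ,  0.001]), 'tau': array([-0.0000e+00, -5.9643e+01,  1.6080e+00, -2.8120e+01,  1.2000e-02,
        9.0000e-03, -0.0000e+00]), 'tcp_pos': array([0.209, 0.641, 0.238]), 'orientation': array([-0.975,  1.343,  0.973]), 'contact_force': array([0.029, 0.333, 0.235]), 'moment': array([ 0.009, -0.022, -0.019]), 'grip_width': np.float64(0.085)}
scene 50.34936856706261 [1.302 0.005 0.984] [[-0.04, 1.0, 0.02], [0.74, 0.04, -0.67], [-0.67, -0.01, -0.74]]
press 0.63 297 226 [ 0.519 -0.081  0.   ]
wheel_left_axle 0.62 327 223 [0.559 0.006 0.065]
wheel_mid_axle 0.57 311 218 [ 0.541 -0.038  0.065]
wheel_right_axle 0.64 289 210 [ 0.514 -0.105  0.065]
plunger_top 0.56 270 199 [ 0.511 -0.156  0.104]
planter_mid 0.65 478 252 [0.631 0.41  0.06 ]
tamper_mid 0.58 441 190 [0.394 0.35  0.047]
tray_mid 0.77 198 205 [ 0.488 -0.374  0.042]
tray_mid 0.73 445 187 [0.377 0.366 0.042]
top 49.43633815121534 [ 0.334 -0.019  1.154] [[-0.01, -1.0, -0.0], [-0.99, 0.01, -0.14], [0.14, 0.0, -0.99]]
press 0.71 345 184 [ 0.537 -0.082  0.   ]
wheel_left_axle 0.73 311 174 [0.555 0.006 0.065]
wheel_mid_axle 0.87 332 176 [ 0.547 -0.046  0.065]
wheel_right_axle 0.57 349 183 [ 0.528 -0.091  0.065]
plunger_top 0.54 380 194 [ 0.495 -0.162  0.104]
tamper_mid 0.8 170 244 [0.382 0.367 0.047]
tamper_mid 0.17 329 177 [ 0.548 -0.04   0.047]
```

```bash
python3 - <<'E'
import cv2
for n,(a,b,c,d) in {"scene":(150,290,220,390),"top":(120,250,270,430)}.items():
    p=cv2.imread(f"pics/{n}0.png"); cv2.imwrite(f"pics/{n}0c.png",cv2.resize(p[a:b,c:d],None,fx=4,fy=4,interpolation=cv2.INTER_CUBIC))
E
```

```text
(no output)
```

View pics/scene0.png

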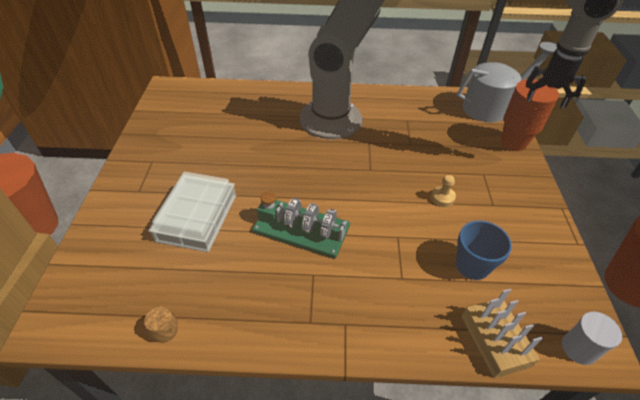

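View pics/top0.png

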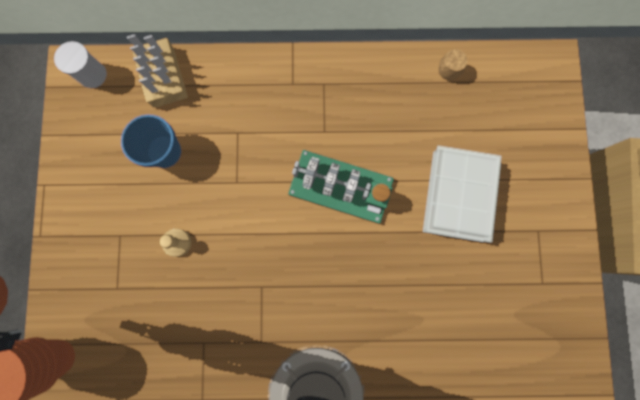

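```bash
sleep 1
```

```text
(no output)
```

View pics/scene0c.png

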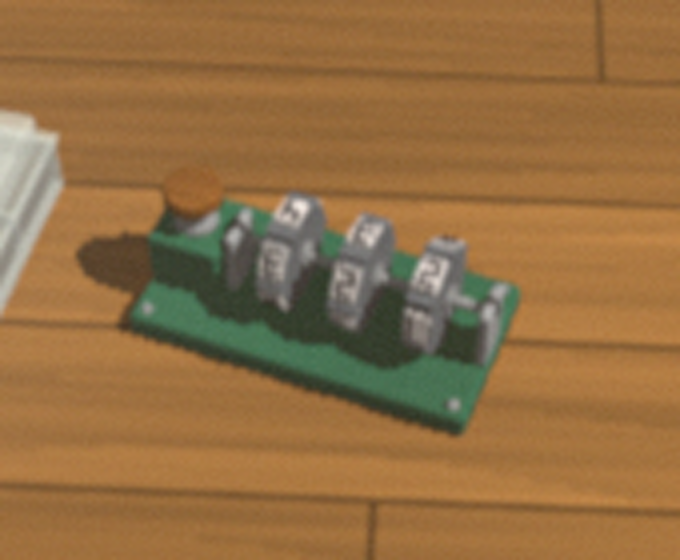

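View pics/top0c.png

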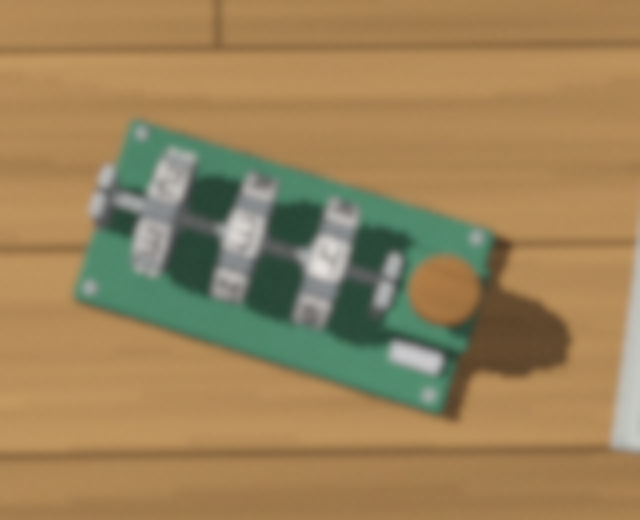

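```bash
cat >> h.py <<'E'
def pose(f):
    im=f["pixels"]; hsv=cv2.cvtColor(im,cv2.COLOR_BGR2HSV)
    m=cv2.inRange(hsv,(65,70,20),(95,255,255)); n,l,s,c=cv2.connectedComponentsWithStats(m)
    i=1+np.argmax(s[1:,4]); ys,xs=np.where(l==i)
    z=f["z_map"][ys,xs]
    W=np.array([world(f,x,y,d) for x,y,d in zip(xs,ys,z)]); 
    P=np.array([onplane(f,x,y,.022) for x,y,d in zip(xs,ys,z)])
    sel=np.abs(W[:,2]-.022)<.008
    return W,P,sel
def bend(f,th0,org,yaw,ny=24,half=.010,ycs=(.09,.036,-.018)):
    """unwrap: rows = rim angle phi (from top toward robot positive), columns press y"""
    c,s=np.cos(yaw),np.sin(yaw); outs=[]
    cam=-np.array(f["R"]).T@np.array(f["t"])
    for yc in ycs:
        ph=np.radians(np.arange(-110,111,1.5)); yy=np.linspace(yc+half,yc-half,ny)
        g=np.zeros((len(ph),ny,2),np.float32)
        for a,p in enumerate(ph):
            for b,y in enumerate(yy):
                x=-.038*np.sin(p); z=.065+.038*np.cos(p)
                g[a,b]=proj(f,[org[0]+c*x-s*y,org[1]+s*x+c*y,z])
        outs.append(cv2.remap(f["pixels"],g[:,:,0],g[:,:,1],cv2.INTER_CUBIC))
    return outs
E
python3 - <<'E'
from h import *
for n in ["top","scene"]:
    f=r.grab_frame(n); W,P,sel=pose(f)
    print(n,len(P),sel.sum(),np.median(W[sel],0),np.percentile(W[:,2],[2,50,98]))
    rect=cv2.minAreaRect((P[sel][:,:2]*1000).astype(np.float32)); print(rect, np.round(cv2.boxPoints(rect)))
    for l,z in [("press",0)]+[(f"wheel_{q}",.065) for q in("left","mid","right")]+[("wheel_left_axle",.065),("wheel_mid_axle",.065),("wheel_right_axle",.065),("plunger_top",.104)]:
        for d in r.pinpoint(f,l)[:1]:
            u,v=d["position"][0]*640,d["position"][1]*400
            print(l,round(d["conf"],2),round(u),round(v),np.round(onplane(f,u,v,z),3))
    hsv=cv2.cvtColor(f["pixels"],cv2.COLOR_BGR2HSV)
    # plunger by depth: points z in .095-.11 within box
    ys,xs=np.mgrid[150:260,240:420]; 
    Wd=np.array([world(f,x,y,f["z_map"][y,x]) for x,y in zip(xs.ravel(),ys.ravel())])
    b=f["pixels"][ys.ravel(),xs.ravel()].astype(int)
    s=(abs(Wd[:,2]-.104)<.006)
    for q in [s&(Wd[:,1]<-.135), s&(Wd[:,1]>-.135)]:
        print(q.sum(), Wd[q].mean(0) if q.any() else 0, Wd[q].min(0),Wd[q].max(0))
E
```

```text
top 1599 1447 [ 0.49782907 -0.0553902   0.02165172] [0.01724509 0.02194568 0.06886045]
((501.3965759277344, -61.99859619140625), (250.58505249023438, 64.6093978881836), 71.50565338134766) [[ 431. -171.]
 [ 492. -191.]
 [ 572.   47.]
 [ 511.   67.]]
press 0.93 343 185 [ 0.536 -0.078  0.   ]Traceback (most recent call last):
  File "<stdin>", line 7, in <module>
ValueError: it knows: planter_mid, plunger_top, press, tamper_mid, tray_mid, wheel_left_axle, wheel_mid_axle, wheel_right_axle
```

```bash
python3 - <<'E'
from h import *
for n in ["top","scene"]:
    f=r.grab_frame(n)
    hsv=cv2.cvtColor(f["pixels"],cv2.COLOR_BGR2HSV)
    m=cv2.inRange(hsv,(60,60,15),(100,255,255)); ys,xs=np.where(m>0)
    k=(xs>240)&(xs<420)&(ys>140)&(ys<270); xs,ys=xs[k],ys[k]
    W=np.array([world(f,x,y,f["z_map"][y,x]) for x,y in zip(xs,ys)]); P=np.array([onplane(f,x,y,.022) for x,y in zip(xs,ys)])
    sel=abs(W[:,2]-.022)<.008
    rect=cv2.minAreaRect((P[sel][:,:2]*1000).astype(np.float32)); print(n,rect, np.round(cv2.boxPoints(rect)).tolist())
    for l,z in [("press",0),("wheel_left_axle",.065),("wheel_mid_axle",.065),("wheel_right_axle",.065),("plunger_top",.104)]:
        for d in r.pinpoint(f,l)[:1]:
            u,v=d["position"][0]*640,d["position"][1]*400
            print(l,round(d["conf"],2),round(u),round(v),np.round(onplane(f,u,v,z),3))
    ys,xs=np.mgrid[150:260,240:420]; 
    Wd=np.array([world(f,x,y,f["z_map"][y,x]) for x,y in zip(xs.ravel(),ys.ravel())])
    s=(abs(Wd[:,2]-.104)<.006)
    for q in [s&(Wd[:,1]<-.135), s&(Wd[:,1]>-.135)]:
        print(q.sum(), Wd[q].mean(0), Wd[q].min(0),Wd[q].max(0))
E
```

```text
top ((529.5776977539062, -71.10498046875), (251.6621856689453, 125.13761901855469), 71.49532318115234) [[430.0, -171.0], [549.0, -210.0], [629.0, 28.0], [510.0, 68.0]]
press 0.84 341 187 [ 0.53  -0.072  0.   ]
wheel_left_axle 0.47 382 189 [ 0.512 -0.173  0.065]
wheel_mid_axle 0.55 332 178 [ 0.542 -0.046  0.065]
wheel_right_axle 0.81 352 183 [ 0.528 -0.098  0.065]
plunger_top 0.69 381 190 [ 0.504 -0.165  0.104]
242 [ 0.49816872 -0.16466679  0.10334358] [ 0.4773474  -0.1857375   0.09812294] [ 0.5199094  -0.14393353  0.10795575]
405 [ 0.53701377 -0.04404446  0.10232932] [ 0.49556816 -0.10805275  0.09800968] [0.57973898 0.02027603 0.10988836]
scene ((536.1596069335938, -68.15377807617188), (252.7847137451172, 126.68961334228516), 71.60723876953125) [[436.0, -168.0], [556.0, -208.0], [636.0, 32.0], [516.0, 72.0]]
press 0.65 296 225 [ 0.517 -0.086  0.   ]
wheel_left_axle 0.85 329 226 [0.566 0.011 0.065]
wheel_mid_axle 0.66 311 218 [ 0.543 -0.039  0.065]
wheel_right_axle 0.8 289 211 [ 0.519 -0.102  0.065]
plunger_top 0.47 267 197 [ 0.504 -0.165  0.104]
154 [ 0.50241304 -0.16242697  0.10404229] [ 0.47977593 -0.18331796  0.09867007] [ 0.5225435  -0.14250306  0.10861948]
287 [ 0.5421561  -0.04118858  0.10282377] [ 0.49821323 -0.10881887  0.09806949] [0.58496725 0.02346576 0.10908628]
```

```bash
cat > look.py <<'E'
import sys; from h import *
tag=sys.argv[1]
O={"top":(.5268,-.0775),"scene":(.5315,-.0755)}; rows=[]
for n in ["top","scene"]:
    f=r.grab_frame(n); o=bend(f,0,O[n],-.324)
    o=[cv2.resize(x,(110,588),interpolation=cv2.INTER_CUBIC) for x in o]
    for x in o:
        for d in range(-100,101,20):
            y=int((d+110)/220*588); cv2.line(x,(0,y),(8 if d else 110,y),(0,0,255),1)
    rows.append(np.hstack([np.pad(x,((0,0),(8,8),(0,0))) for x in o]))
    np.save(f"pics/{tag}_{n}.npy",np.array(bend(f,0,O[n],-.324)))
cv2.imwrite(f"pics/{tag}.png",np.hstack(rows))
E
python3 look.py w0
```

```text
(no output)
```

View pics/w0.png

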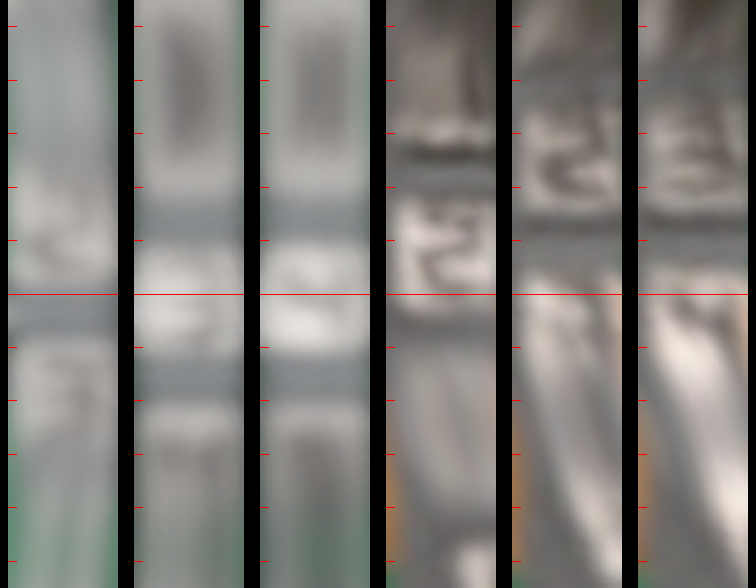

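```bash
python3 - <<'E'
import cv2,numpy as np
p=cv2.imread("pics/scene0.png")[190:245,270:350]; p=cv2.rotate(cv2.resize(p,None,fx=7,fy=7,interpolation=cv2.INTER_LANCZOS4),cv2.ROTATE_180)
q=cv2.imread("pics/top0.png")[145:215,290:385]; q=cv2.resize(q,(560,413),interpolation=cv2.INTER_LANCZOS4)
M=cv2.getRotationMatrix2D((280,200),18.5,1)
cv2.imwrite("pics/z1.png",p);cv2.imwrite("pics/z2.png",q)
E
```

```text
(no output)
```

View pics/z1.png

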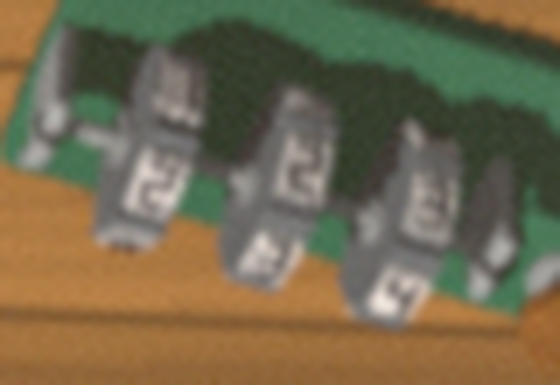

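View pics/z2.png

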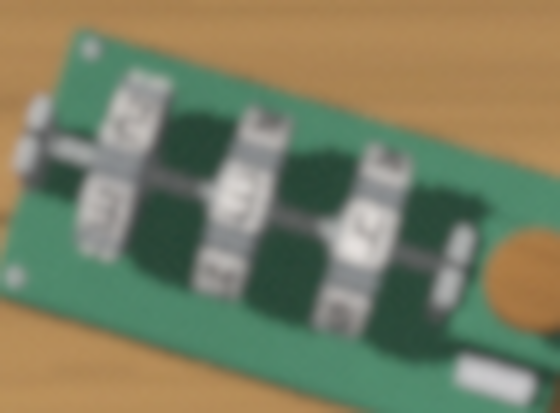

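```bash
python3 - <<'E'
import cv2,numpy as np
def P(n,w,c,h=22):
    a=np.load(f"pics/w0_{n}.npy")[w]; a=cv2.cvtColor(a,cv2.COLOR_BGR2GRAY)
    i=lambda d:int((d+110)/1.5)
    p=a[max(0,i(c-h)):i(c+h)]; p=cv2.resize(p,(180,220),interpolation=cv2.INTER_CUBIC).astype(float)
    lo,hi=np.percentile(p,[2,98]); return np.pad(np.clip((p-lo)/(hi-lo)*255,0,255).astype(np.uint8),4)
A=np.hstack([P("scene",0,-22),P("scene",1,-52),P("scene",2,-54),P("scene",0,-80)])
B=np.hstack([P("top",0,-22),P("top",0,37),P("top",1,5),P("top",2,5)])
cv2.imwrite("pics/pl.png",np.vstack([A,B]))
E
```

```text
(no output)
```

View pics/pl.png

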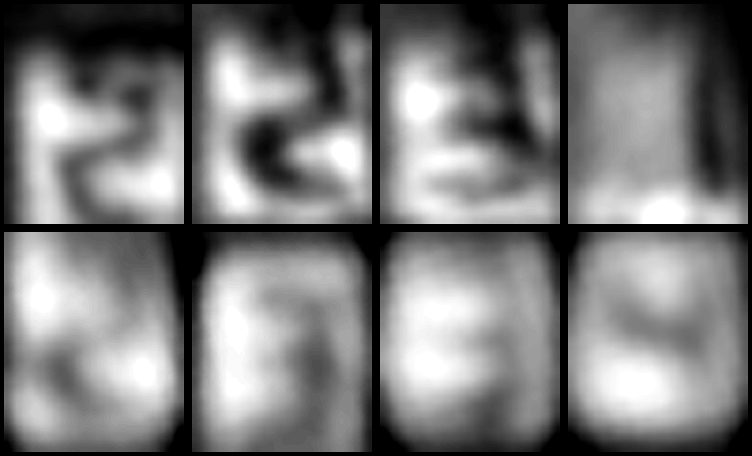

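```bash
cat > ov.py <<'E'
from h import *
import sys
O={"top":(.5270,-.0778),"scene":(.5320,-.0755)}; yaw=-.324
ang=dict(zip((.09,.036,-.018),map(float,sys.argv[1:4])))  # phi of a plate centre, deg
c,s=np.cos(yaw),np.sin(yaw); R={"top":(286,140,110,80),"scene":(250,185,110,75)}
ims=[]
for n in ["top","scene"]:
    f=r.grab_frame(n); print(n,f["cx"],f["cy"]); x0,y0,w,h=R[n]; k=7
    im=cv2.resize(f["pixels"][y0:y0+h,x0:x0+w],None,fx=k,fy=k,interpolation=cv2.INTER_CUBIC)
    def pt(x,y,z):
        p=proj(f,[O[n][0]+c*x-s*y,O[n][1]+s*x+c*y,z]); return tuple(int(round(q)) for q in ((p[0]-x0+.5)*k,(p[1]-y0+.5)*k))
    def pl(P,col): cv2.polylines(im,[np.array([pt(*q) for q in P])],False,col,1)
    t=np.linspace(0,2*np.pi,40)
    pl([(.022*np.cos(a),-.092+.022*np.sin(a),.104) for a in t],(0,255,255))
    pl([(-.065,-.120,.022),(.065,-.120,.022),(.065,.136,.022),(-.065,.136,.022),(-.065,-.120,.022)],(0,255,0))
    for y in ang:
        for e in (-.01,.01): pl([(.038*np.sin(a),y+e,.065+.038*np.cos(a)) for a in t],(255,0,0))
        for j in (-1,0,1):
            for d in (-30,30):
                p=np.radians(ang[y]+60*j+d)
                pl([(-.038*np.sin(p),y-.01,.065+.038*np.cos(p)),(-.038*np.sin(p),y+.01,.065+.038*np.cos(p))],(0,0,255))
    cv2.imwrite(f"pics/ov_{n}{sys.argv[4]}.png",im)
E
python3 ov.py -22 2 2 a
```

```text
top 320.7584776361288 198.14142218405155
scene 323.33729665930076 201.86222844833466
```

View pics/ov_topa.png

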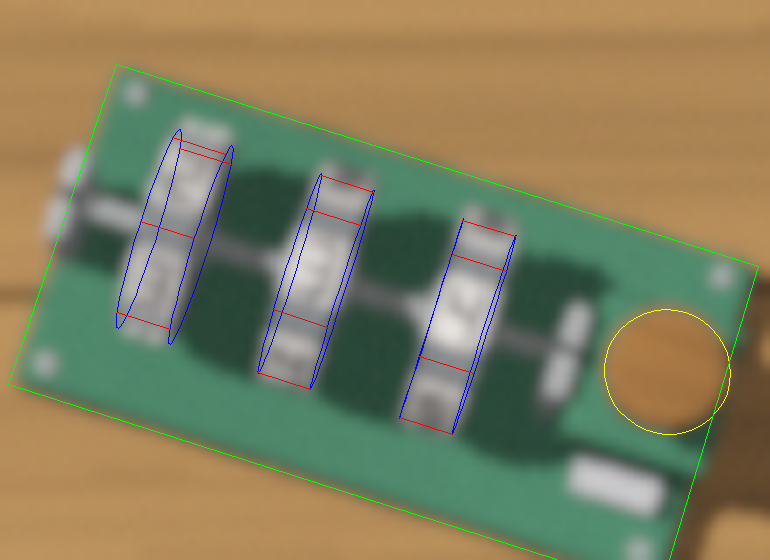

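View pics/ov_scenea.png

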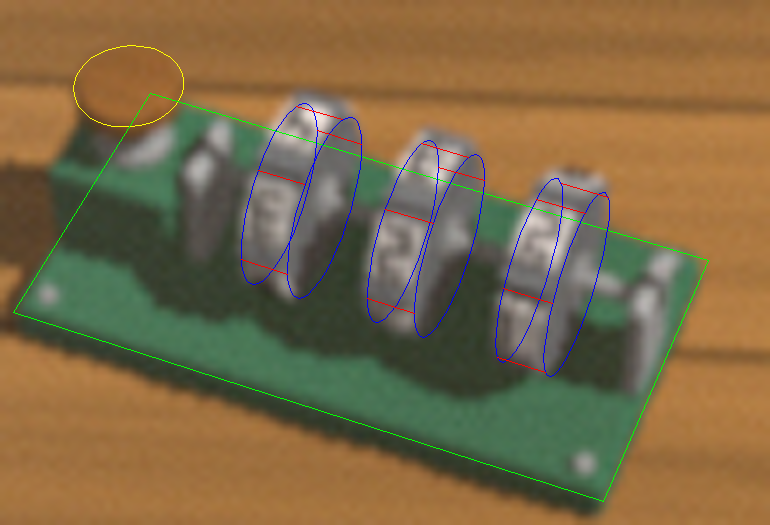

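```bash
python3 - <<'E'
from h import *
from scipy.spatial.transform import Rotation as Ro
o=r.get_obs(); R=Ro.from_rotvec(o["orientation"]).as_matrix(); print(R.round(3)); print(o["clock"],o["tcp_pos"],r.finger_overhang)
z=R[:,2]; print(np.degrees(np.arctan2(z[1],z[0])))
O=np.array([.5295,-.0767]); yaw=-.324; ex=np.array([np.cos(yaw),np.sin(yaw)]); ey=np.array([-ex[1],ex[0]]); print(ex,ey)
for y in(.09,.036,-.018,-.092): print(O+y*ey)
print(np.degrees(np.arctan2(ey[1],ey[0])))
E
```

```text
[[-0.    -0.951  0.31 ]
 [ 0.     0.31   0.951]
 [-1.     0.     0.   ]]
1.8 [0.20897017 0.64185038 0.23929154] 0.008
71.96206853822352
[ 0.94796956 -0.31836098] [0.31836098 0.94796956]
[0.55815249 0.00861726]
[ 0.540961  -0.0425731]
[ 0.5237695  -0.09376345]
[ 0.50021079 -0.1639132 ]
71.43616743776134
```

Call:
play_rows([
  [-0.15,0.021,-0.043,0,0],
  [-0.15,0.042,-0.086,0,0],
  [-0.15,0.063,-0.129,0,0],
  [-0.15,0.085,-0.172,0,0],
  [-0.15,0.107,-0.215,0,-0.009],
  [-0.15,0.129,-0.258,0,-0.009],
  [-0.15,0.15,-0.301,0,-0.009],
  [-0.15,0.172,-0.344,0,-0.009],
  [-0.15,0.193,-0.387,0,-0.009],
  [-0.15,0.215,-0.43,0,-0.009],
], force=25)

```text
clock: 2.8
tcp_pos: [0.4246, 0.2101, 0.2397]
orientation: [-0.967, 1.344, 0.968]
contact_force: [1.3, 0.6, -0.3]
grip_width: 0.0363
```

Call:
play_rows([
  [-0.15,0.02,-0.04,-0.01,0],
  [-0.15,0.04,-0.08,-0.02,0],
  [-0.15,0.06,-0.12,-0.03,0],
  [-0.15,0.08,-0.16,-0.04,0],
  [-0.15,0.1,-0.2,-0.055,0],
  [-0.15,0.12,-0.24,-0.07,0],
  [-0.15,0.13,-0.259,-0.079,0],
  [-0.15,0.13,-0.259,-0.079,0],
  [-0.15,0.13,-0.259,-0.079,0],
])

```text
clock: 3.7
tcp_pos: [0.5538, -0.0471, 0.1602]
orientation: [-0.966, 1.346, 0.967]
contact_force: [0.5, 1.3, 0.5]
grip_width: 0.0358
```

```bash
cat > sh.py <<'E'
import sys; from h import *
ims=[]
f=r.grab_frame("scene"); a=cv2.resize(f["pixels"][140:270,220:380],None,fx=4.6,fy=4.6,interpolation=cv2.INTER_CUBIC)
cv2.imwrite(f"pics/{sys.argv[1]}.png",a); print(np.round(r.get_obs()["tcp_pos"],4))
E
python3 sh.py m1
```

```text
[ 0.5538 -0.0461  0.1604]
```

View pics/m1.png

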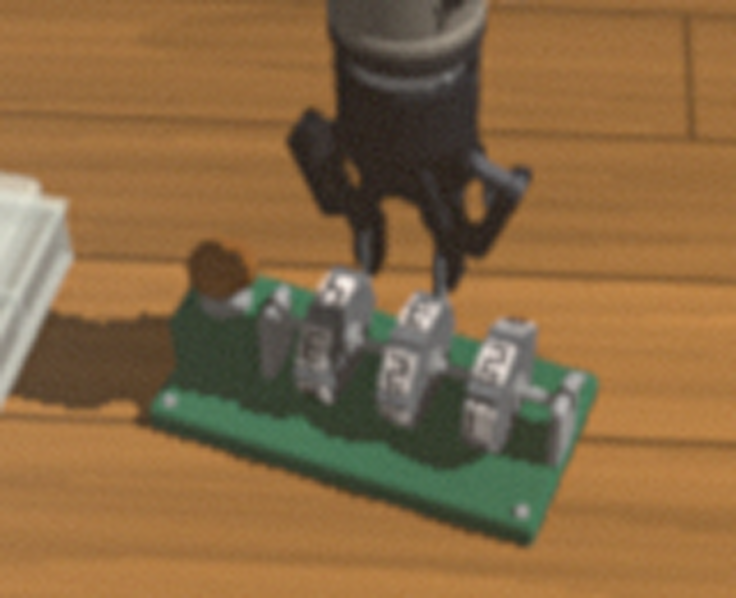

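```bash
python3 - <<'E'
from h import *
t=np.array([.5538,-.0470,.1602]); yaw=-.324; ex=np.array([np.cos(yaw),np.sin(yaw)]); ey=np.array([-ex[1],ex[0]])
Q=[]
for n in ["scene","top"]:
    f=r.grab_frame(n); d=f["z_map"]
    v,u=np.where((d>0))
    k=(u>200)&(u<420)&(v>60)&(v<280); u,v=u[k],v[k]
    W=np.array([world(f,a,b,d[b,a]) for a,b in zip(u,v)])
    k=W[:,2]>.115; Q.append(W[k])
for W in Q:
    y=(W[:,:2]-t[:2])@ey; x=(W[:,:2]-t[:2])@ex; z=W[:,2]-t[2]
    for a in range(-70,71,5):
        k=abs(y*1000-a)<2.5
        k&=abs(x)<.05
        if k.any(): print(a,k.sum(),"zmin %.0f x %.0f..%.0f"%(1e3*z[k].min(),1e3*x[k].min(),1e3*x[k].max()), end=" | ")
    print()
E
```

```text
-65 2 zmin 83 x 7..7 | -60 18 zmin 75 x -11..10 | -55 36 zmin 58 x -14..13 | -50 36 zmin 44 x -12..12 | -45 62 zmin 38 x -13..12 | -40 65 zmin 42 x -14..36 | -35 98 zmin 37 x -11..50 | -30 171 zmin 8 x -7..50 | -25 235 zmin 9 x -13..50 | -20 293 zmin -0 x -13..50 | -15 299 zmin -6 x -15..49 | -10 256 zmin 61 x -13..45 | -5 271 zmin 66 x -13..44 | 0 273 zmin 65 x -17..43 | 5 274 zmin 65 x -17..43 | 10 295 zmin 69 x -16..43 | 15 302 zmin 59 x -20..40 | 20 345 zmin -4 x -23..40 | 25 378 zmin -5 x -25..39 | 30 358 zmin 3 x -25..38 | 35 357 zmin 3 x -27..38 | 40 424 zmin 37 x -49..41 | 45 211 zmin 42 x -38..41 | 50 231 zmin 41 x -29..39 | 55 140 zmin 48 x -8..38 | 60 31 zmin 59 x -12..12 | 65 25 zmin 76 x -14..14 | 70 9 zmin 90 x -9..7 | 
-65 13 zmin 88 x -7..10 | -60 7 zmin 91 x 2..11 | -50 49 zmin 333 x -50..-0 | -45 111 zmin 340 x -49..20 | -40 141 zmin 338 x -50..40 | -35 154 zmin 344 x -50..44 | -30 157 zmin 344 x -49..44 | -25 150 zmin 337 x -49..47 | -20 147 zmin 326 x -49..45 | -15 136 zmin 340 x -49..39 | -10 137 zmin 336 x -49..40 | -5 130 zmin 342 x -50..36 | 0 132 zmin 338 x -50..37 | 5 127 zmin 339 x -49..36 | 10 127 zmin 342 x -50..33 | 15 125 zmin 335 x -50..36 | 20 127 zmin 341 x -50..32 | 25 132 zmin 335 x -49..34 | 30 146 zmin 338 x -50..30 | 35 146 zmin 321 x -50..37 | 40 98 zmin 344 x -41..31 | 45 71 zmin 339 x -34..33 | 50 29 zmin 340 x -13..31 | 65 1 zmin 89 x -13..-13 |
```

Call:
play_rows([
  [-0.15,0,0,-0.03,0],
  [-0.15,0,0,-0.06,0],
  [-0.15,0,0,-0.079,0],
  [-0.15,0,0,-0.079,0],
])

```text
clock: 4.25
tcp_pos: [0.5521, -0.0455, 0.0795]
orientation: [-0.967, 1.348, 0.972]
contact_force: [-0.3, -0.2, -0.4]
grip_width: 0.0359
```

```bash
python3 sh.py m2
```

```text
[ 0.5533 -0.0459  0.081 ]
```

View pics/m2.png

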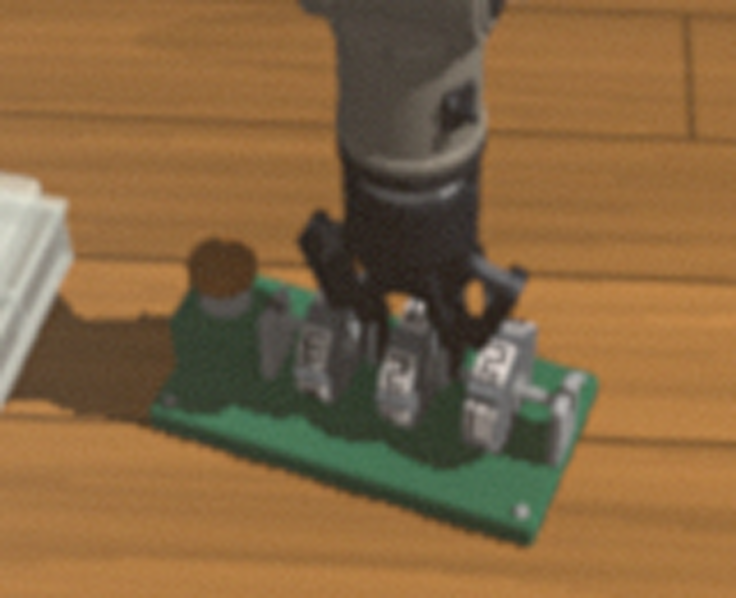

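Call:
play_rows([
  [-1,0,0,0,0],
  [-1,0,0,0,0],
  [-1,0,0,0,0],
  [-1,0,0,0,0],
], force=25)

```text
clock: 4.7
tcp_pos: [0.5542, -0.0485, 0.0828]
orientation: [-0.968, 1.345, 0.965]
contact_force: [-3.0, -4.3, 3.6]
grip_width: 0.0195
```

Call:
play_rows([
  [-1,-0.0025,0.0003,0.0012,0],
  [-1,-0.005,0.001,0.0021,0],
  [-1,-0.0077,0.0016,0.0028,0],
  [-1,-0.0104,0.0025,0.0032,0],
  [-1,-0.0132,0.0034,0.0033,0],
  [-1,-0.0158,0.0043,0.0031,0],
  [-1,-0.0186,0.0052,0.0027,0],
  [-1,-0.0212,0.0061,0.002,0],
  [-1,-0.0238,0.007,0.001,0],
  [-1,-0.0263,0.0078,-0.0002,0],
])

```text
clock: 5.7
tcp_pos: [0.5358, -0.0423, 0.0857]
orientation: [-0.975, 1.333, 0.954]
contact_force: [8.2, -9.2, 14.7]
grip_width: 0.0194
```

```bash
python3 sh.py m3; python3 -c "
from bench import r
o=r.get_obs(); print(o['tcp_pos'].round(4),o['contact_force'].round(1),o['moment'].round(2))"
```

```text
[ 0.5355 -0.0422  0.0856]
[ 0.5355 -0.0422  0.0856] [ 8.5 -8.8  9.8] [-2.11 -2.02  0.09]
```

View pics/m3.png

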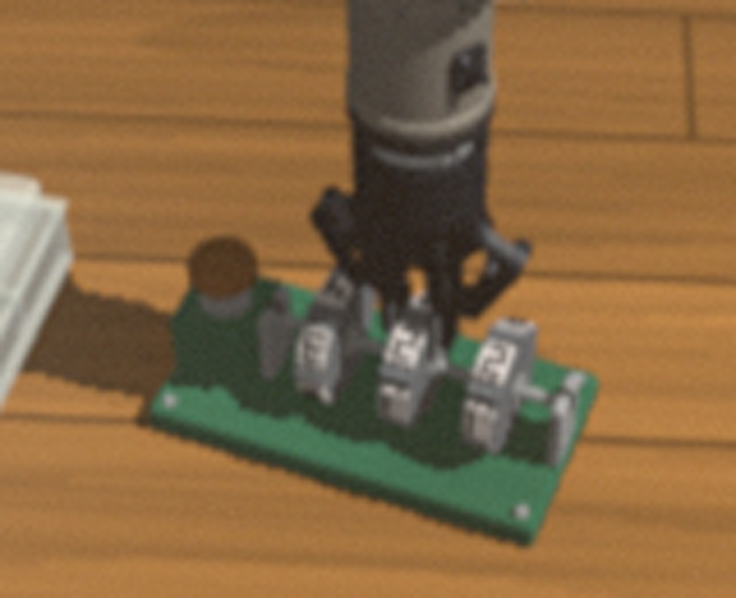

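Call:
play_rows([
  [-1,-0.002,0.0007,-0.0004,0],
  [-1,-0.004,0.0013,-0.0008,0],
  [-1,-0.006,0.002,-0.0014,0],
  [-1,-0.008,0.0027,-0.002,0],
  [-1,-0.01,0.0033,-0.003,0],
  [-1,-0.01,0.0033,-0.003,0],
], force=20)

```text
clock: 6.35
tcp_pos: [0.5247, -0.0386, 0.0818]
orientation: [-0.974, 1.335, 0.955]
contact_force: [8.9, -7.6, 4.2]
grip_width: 0.0195
```

Call:
play_rows([
  [-0.15,0,0,0,0],
  [-0.15,0,0,0,0],
  [-0.15,0,0,0,0],
  [-0.15,0,0,0.03,0],
  [-0.15,0,0,0.06,0],
  [-0.15,-0.04,-0.01,0.09,0],
  [-0.15,-0.08,-0.03,0.1,0],
  [-0.15,-0.08,-0.03,0.1,0],
])

```text
clock: 7.15
tcp_pos: [0.4328, -0.068, 0.1788]
orientation: [-0.963, 1.347, 0.967]
contact_force: [-0.1, -1.3, -0.8]
grip_width: 0.0363
```

```bash
python3 look.py w1; python3 sh.py m4
```

```text
[ 0.4379 -0.0655  0.1783]
```

View pics/w1.png

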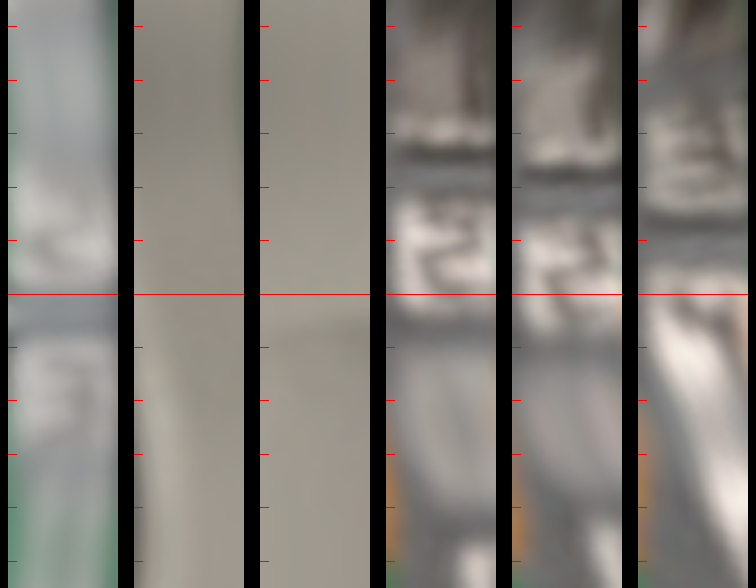

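View pics/m4.png

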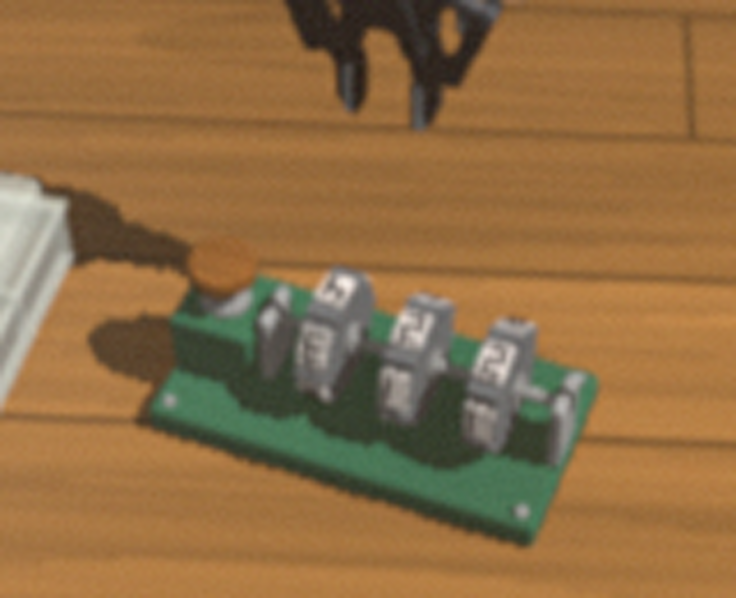

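Call:
play_rows([
  [-0.15,0.01,0.045,0.01,0],
  [-0.15,0.015,0.09,0.02,0],
  [-0.15,0.015,0.135,0.02,0],
  [-0.15,0.015,0.18,0.02,0],
  [-0.15,0.015,0.225,0.02,0],
  [-0.15,0.015,0.265,0.02,0],
  [-0.15,0.015,0.265,0.02,0],
])

```text
clock: 8.0
tcp_pos: [0.4523, 0.2067, 0.1974]
orientation: [-0.974, 1.34, 0.977]
contact_force: [0.1, -0.1, -0.3]
grip_width: 0.0363
```

```bash
python3 look.py w2; python3 ov.py -19 -12 4 b
```

```text
top 320.7584776361288 198.14142218405155
scene 323.33729665930076 201.86222844833466
```

View pics/w2.png

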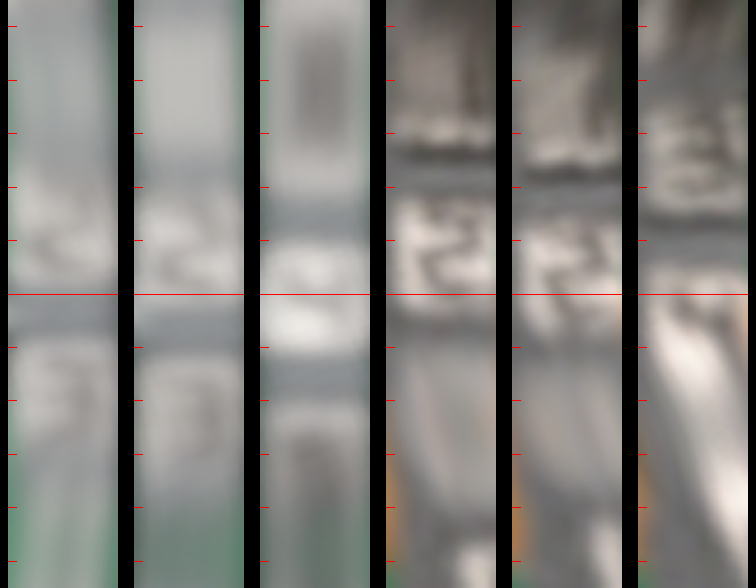

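View pics/ov_topb.png

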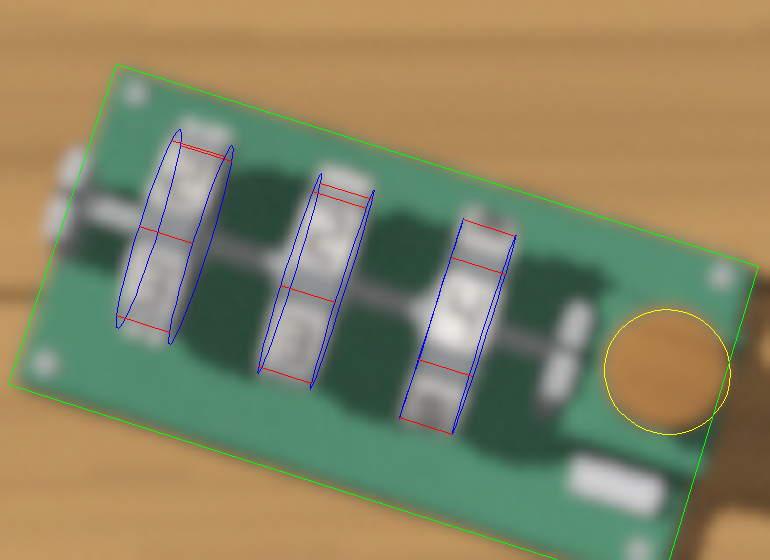

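```bash
python3 - <<'E'
from h import *
from scipy.optimize import least_squares
yaw=-.324; ex=np.array([np.cos(yaw),np.sin(yaw)]); ey=np.array([-ex[1],ex[0]]); O=np.array([.5295,-.0767])
for n in ["top","scene"]:
    f=r.grab_frame(n); d=f["z_map"]
    v,u=np.mgrid[130:270,240:420]; u,v=u.ravel(),v.ravel()
    W=np.array([world(f,a,b,d[b,a]) for a,b in zip(u,v)])
    x=(W[:,:2]-O)@ex; y=(W[:,:2]-O)@ey; z=W[:,2]
    for yc in (.09,.036,-.018):
        k=(abs(y-yc)<.016)&(z>.06)&(abs(x)<.06); yy=y[k&(z>.085)]
        k&=abs(y-yy.mean())<.006
        s=least_squares(lambda p:np.hypot(x[k]-p[0],z[k]-.065-p[1])-p[2],[0,0,.04],loss="soft_l1",f_scale=.001)
        s2=least_squares(lambda p:np.hypot(x[k]-p[0],z[k]-.065)-p[1],[0,.04],loss="soft_l1",f_scale=.001)
        print(n,yc,k.sum(),"ymean %.4f"%yy.mean(),(s.x*1e3).round(1),(s2.x*1e3).round(1),"rms",np.std(s.fun).round(4),"xr",x[k].min().round(3),x[k].max().round(3))
        if yc==.036:
            i=np.where(k)[0]; i=i[np.argsort(x[i])]
            rr=np.hypot(x[i]-s2.x[0],z[i]-.065); ph=np.degrees(np.arctan2(-(x[i]-s2.x[0]),z[i]-.065))
            print([(int(a),round(b*1e3,1)) for a,b in zip(ph,rr)][::3])
E
```

```text
top 0.09 148 ymean 0.0876 [-1.2 -0.8 40.2] [-1.3 39.6] rms 0.0019 xr -0.041 0.035
top 0.036 151 ymean 0.0340 [-1.4 -1.  40.3] [-1.6 39.5] rms 0.0019 xr -0.042 0.038
[(89, np.float64(40.8)), (74, np.float64(41.5)), (91, np.float64(39.8)), (76, np.float64(39.3)), (68, np.float64(40.1)), (57, np.float64(42.8)), (60, np.float64(40.1)), (57, np.float64(39.4)), (57, np.float64(37.6)), (56, np.float64(37.0)), (43, np.float64(42.6)), (37, np.float64(45.6)), (41, np.float64(40.8)), (42, np.float64(36.7)), (38, np.float64(37.9)), (33, np.float64(41.2)), (33, np.float64(39.4)), (29, np.float64(40.7)), (26, np.float64(39.5)), (26, np.float64(37.0)), (21, np.float64(43.0)), (23, np.float64(37.9)), (18, np.float64(40.8)), (15, np.float64(43.1)), (13, np.float64(42.2)), (11, np.float64(41.1)), (10, np.float64(36.9)), (6, np.float64(38.5)), (4, np.float64(38.7)), (2, np.float64(36.7)), (0, np.float64(40.0)), (-1, np.float64(41.7)), (-4, np.float64(39.3)), (-7, np.float64(39.3)), (-9, np.float64(37.5)), (-13, np.float64(36.9)), (-15, np.float64(37.7)), (-19, np.float64(36.1)), (-20, np.float64(39.1))
[... 875 characters left out ...]
oat64(43.5)), (-19, np.float64(39.2)), (-24, np.float64(39.0)), (-28, np.float64(37.0)), (-27, np.float64(40.7)), (-32, np.float64(38.1)), (-35, np.float64(41.4)), (-49, np.float64(34.5)), (-41, np.float64(40.3)), (-51, np.float64(35.0)), (-39, np.float64(45.1)), (-43, np.float64(43.5)), (-49, np.float64(40.9)), (-58, np.float64(38.3)), (-62, np.float64(38.7)), (-58, np.float64(40.6)), (-59, np.float64(41.3)), (-62, np.float64(40.8)), (-97, np.float64(37.6)), (-64, np.float64(41.9)), (-72, np.float64(41.0)), (-83, np.float64(40.1)), (-84, np.float64(40.3)), (-85, np.float64(40.6)), (-94, np.float64(42.4))]
scene -0.018 116 ymean -0.0157 [-2.  -0.6 40.6] [-1.6 40. ] rms 0.0023 xr -0.028 0.041
```

```bash
sed -i 's/\.038\*np/.0395*np/g' h.py; python3 - <<'E'
O=[.5295,-.0767]
for a,b in((-.0014,-.0022),(-.0017,.0022)): print(O[0]+a*.948+b*.3184,O[1]-a*.3184+b*.948)
E
sed -i 's/^O=.*rows=\[\]/O={"top":(.5275,-.0783),"scene":(.5286,-.0741)}; rows=[]/' look.py; python3 look.py w3
```

```text
0.52747232 -0.07833984
0.5285888799999999 -0.07407311999999999
```

View pics/w3.png

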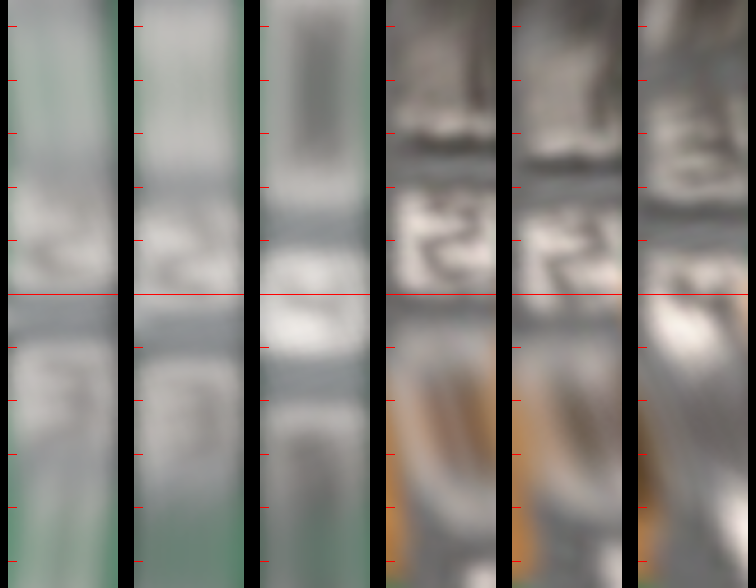

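```bash
python3 -c "
from bench import r
o=r.get_obs(); print(o['clock'],o['tcp_pos'].round(4),o['orientation'].round(3),o['contact_force'].round(1),o['moment'].round(2),o['grip_width'])"
```

```text
8.4 [0.4529 0.1979 0.1981] [-0.966  1.346  0.966] [ 0.1 -0.4 -0.2] [0.01 0.   0.02] 0.036446655752687095
```

Call:
play_rows([
  [-0.15,0.016,-0.045,-0.005,0],
  [-0.15,0.033,-0.09,-0.01,0],
  [-0.15,0.05,-0.135,-0.02,0],
  [-0.15,0.067,-0.18,-0.03,0],
  [-0.15,0.083,-0.222,-0.045,0],
  [-0.2,0.0912,-0.2436,-0.058,0],
  [-0.2,0.0912,-0.2436,-0.058,0],
  [-0.2,0.0912,-0.2436,-0.08,0],
  [-0.2,0.0912,-0.2436,-0.0951,0],
  [-0.2,0.0912,-0.2436,-0.0951,0],
])

```text
clock: 9.4
tcp_pos: [0.5423, -0.0439, 0.1016]
orientation: [-0.966, 1.348, 0.97]
contact_force: [0.2, 0.5, 0.3]
grip_width: 0.0342
```

Call:
play_rows([
  [-1,0,0,0,0],
  [-1,0,0,0,0],
  [-1,0,0,0,0],
  [-1,0,0,0,0],
], force=20)

```text
clock: 9.8
tcp_pos: [0.5437, -0.0449, 0.1036]
orientation: [-0.967, 1.345, 0.967]
contact_force: [-3.0, -2.7, 2.3]
grip_width: 0.0192
```

Call:
play_rows([
  [-1,-0.0028,0.0009,0.0003,0],
  [-1,-0.0055,0.0018,0.0003,0],
  [-1,-0.0083,0.0027,0.0001,0],
  [-1,-0.011,0.0037,-0.0003,0],
  [-1,-0.014,0.0047,-0.0008,0],
  [-1,-0.014,0.0047,-0.0008,0],
])

```text
clock: 10.4
tcp_pos: [0.5333, -0.0414, 0.1036]
orientation: [-0.971, 1.34, 0.961]
contact_force: [5.8, -6.3, -2.2]
grip_width: 0.0188
```

Call:
play_rows([
  [-0.2,0.003,-0.001,0,0],
  [-0.2,0.003,-0.001,0,0],
  [-0.2,0.003,-0.001,0.02,0],
  [-0.2,0.002,0.02,0.045,0],
  [-0.2,0.0016,0.056,0.045,0],
  [-0.2,0.0016,0.0564,0.045,0],
])

```text
clock: 11.0
tcp_pos: [0.5319, 0.0226, 0.1479]
orientation: [-0.971, 1.339, 0.974]
contact_force: [-0.2, -0.4, 0.4]
grip_width: 0.034
```

```bash
python3 look.py w4;python3 sh.py m5
```

```text
[0.5312 0.0167 0.147 ]
```

View pics/w4.png

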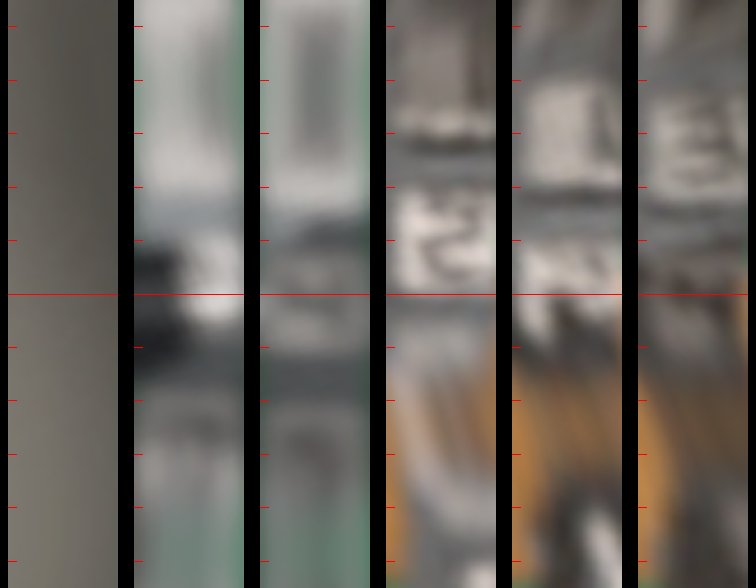

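View pics/m5.png

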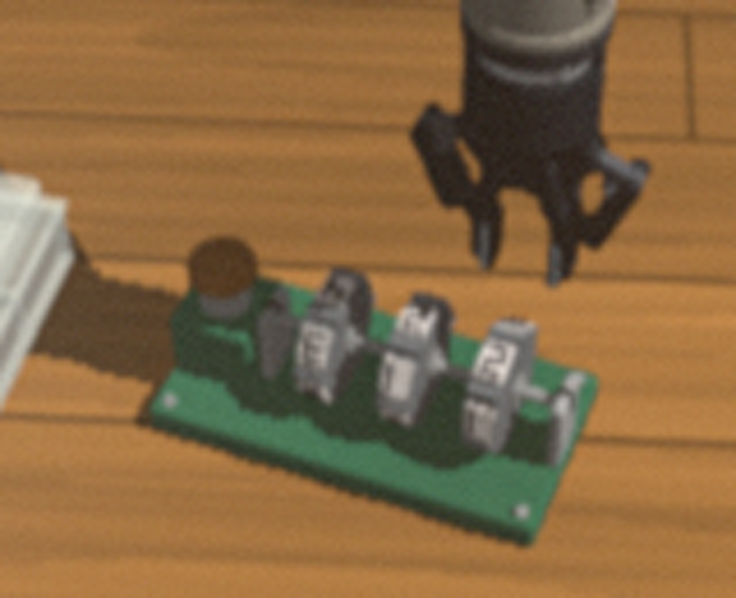

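Call:
play_rows([
  [-0.2,0,0,-0.03,0],
  [-0.2,0,0,-0.056,0],
  [-0.2,0,0,-0.056,0],
  [-1,0,0,-0.056,0],
  [-1,0,0,-0.056,0],
  [-1,0,0,-0.056,0],
  [-1,0,0,-0.056,0],
])

```text
clock: 11.85
tcp_pos: [0.5316, 0.0159, 0.0917]
orientation: [-0.968, 1.345, 0.966]
contact_force: [1.5, -2.2, -4.3]
grip_width: 0.0193
```

Call:
play_rows([
  [-1,0.0019,-0.0006,0.0022,0],
  [-1,0.004,-0.0013,0.0042,0],
  [-1,0.0063,-0.0021,0.0061,0],
  [-1,0.0087,-0.0029,0.0077,0],
  [-1,0.0112,-0.0038,0.0091,0],
  [-1,0.0138,-0.0046,0.0102,0],
  [-1,0.0166,-0.0056,0.0111,0],
  [-1,0.0193,-0.0065,0.0118,0],
  [-1,0.0222,-0.0074,0.0122,0],
  [-1,0.025,-0.0084,0.0123,0],
])

```text
clock: 12.85
tcp_pos: [0.5553, 0.0081, 0.1037]
orientation: [-0.966, 1.347, 0.97]
contact_force: [-8.1, -0.9, -3.5]
grip_width: 0.019
```

Call:
play_rows([
  [-1,0.0028,-0.001,-0.0001,0],
  [-1,0.0057,-0.0019,-0.0005,0],
  [-1,0.0084,-0.0028,-0.0012,0],
  [-1,0.0112,-0.0038,-0.0021,0],
  [-1,0.0138,-0.0046,-0.0032,0],
  [-1,0.0164,-0.0055,-0.0046,0],
  [-1,0.0188,-0.0063,-0.0062,0],
  [-1,0.021,-0.0071,-0.0081,0],
  [-1,0.0231,-0.0078,-0.0101,0],
  [-1,0.025,-0.0084,-0.0123,0],
])

```text
clock: 13.85
tcp_pos: [0.5845, -0.0017, 0.0941]
orientation: [-0.969, 1.341, 0.963]
contact_force: [-2.3, -3.5, 7.9]
grip_width: 0.0189
```

```bash
python3 look.py w5
```

```text
(no output)
```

View pics/w5.png

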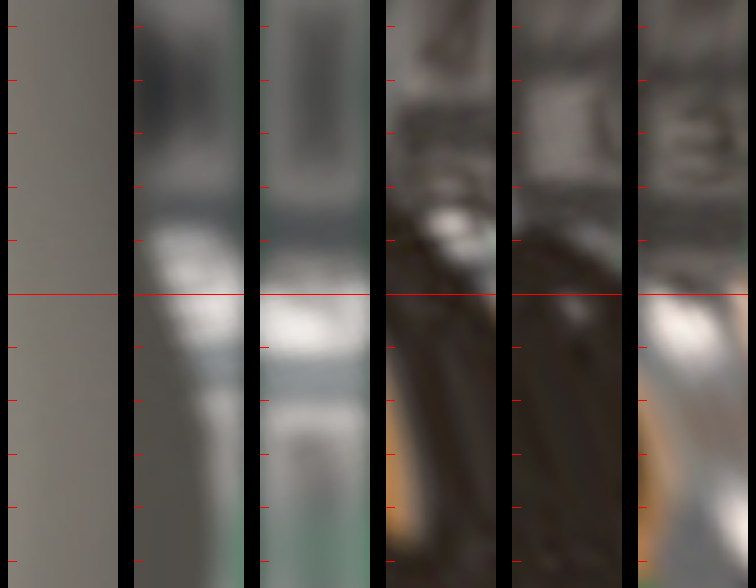

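Call:
play_rows([
  [-0.2,0,0,0,0],
  [-0.2,0,0,0,0],
  [-0.2,0,0,0.03,0],
  [-0.2,-0.02,0.006,0.055,0],
  [-0.2,-0.0351,0.0118,0.055,0],
  [-0.2,-0.0351,0.0118,0.055,0],
])

```text
clock: 14.55
tcp_pos: [0.546, 0.013, 0.1473]
orientation: [-0.968, 1.342, 0.969]
contact_force: [-0.5, 0.7, -0.9]
grip_width: 0.034
```

```bash
python3 look.py w6
```

```text
(no output)
```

View pics/w6.png

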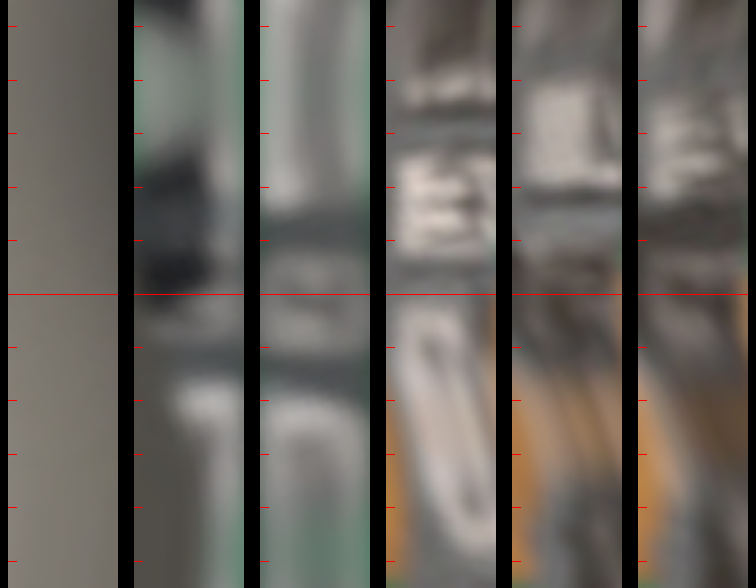

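Call:
play_rows([
  [-0.2,0,0,-0.025,0],
  [-0.2,0,0,-0.0444,0],
  [-0.2,0,0,-0.0444,0],
  [-1,0,0,-0.0444,0],
  [-1,0,0,-0.0444,0],
  [-1,0,0,-0.0444,0],
  [-1,0,0,-0.0444,0],
])

```text
clock: 15.35
tcp_pos: [0.5469, 0.0109, 0.1019]
orientation: [-0.968, 1.345, 0.966]
contact_force: [2.5, -3.4, -10.8]
grip_width: 0.019
```

Call:
play_rows([
  [-1,0.0033,-0.001,0.001,0],
  [-1,0.0067,-0.0021,0.0016,0],
  [-1,0.01,-0.0033,0.0018,0],
  [-1,0.0133,-0.0045,0.0015,0],
  [-1,0.0167,-0.0056,0.0008,0],
  [-1,0.02,-0.0067,-0.0002,0],
  [-1,0.02,-0.0067,-0.0002,0],
])

```text
clock: 16.05
tcp_pos: [0.5648, 0.0049, 0.1021]
orientation: [-0.965, 1.348, 0.971]
contact_force: [-6.7, -0.9, 3.3]
grip_width: 0.0191
```

Call:
play_rows([
  [-0.2,0,0,0,0],
  [-0.2,0,0,0,0],
  [-0.2,0,0,0.03,0],
  [-0.2,-0.01,-0.01,0.05,0],
  [-0.2,-0.03,-0.04,0.05,0],
  [-0.2,-0.05,-0.07,0.05,0],
  [-0.2,-0.0666,-0.0916,0.05,0],
  [-0.2,-0.0666,-0.0916,0.05,0],
  [-0.2,-0.0666,-0.0916,0.05,0],
])

```text
clock: 16.95
tcp_pos: [0.5007, -0.0869, 0.1524]
orientation: [-0.967, 1.343, 0.966]
contact_force: [0.6, 0.4, -0.5]
grip_width: 0.0343
```

```bash
python3 look.py w7; python3 sh.py m7
```

```text
[ 0.501  -0.0856  0.1519]
```

View pics/w7.png

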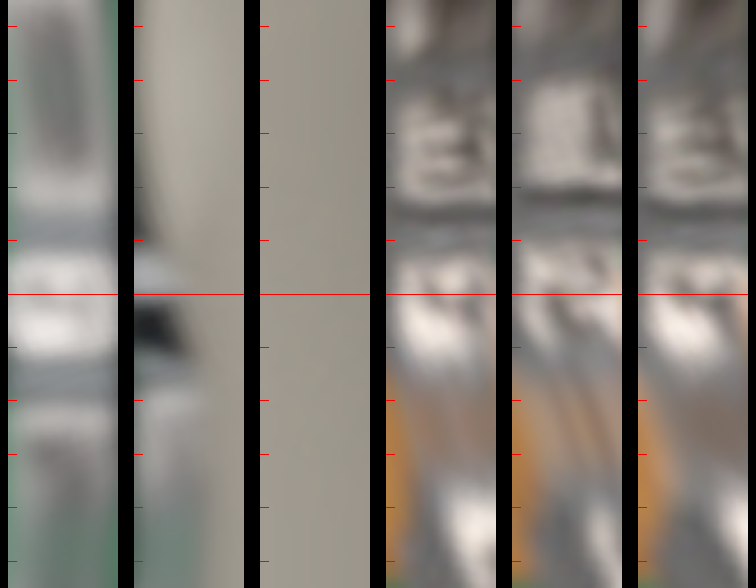

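View pics/m7.png

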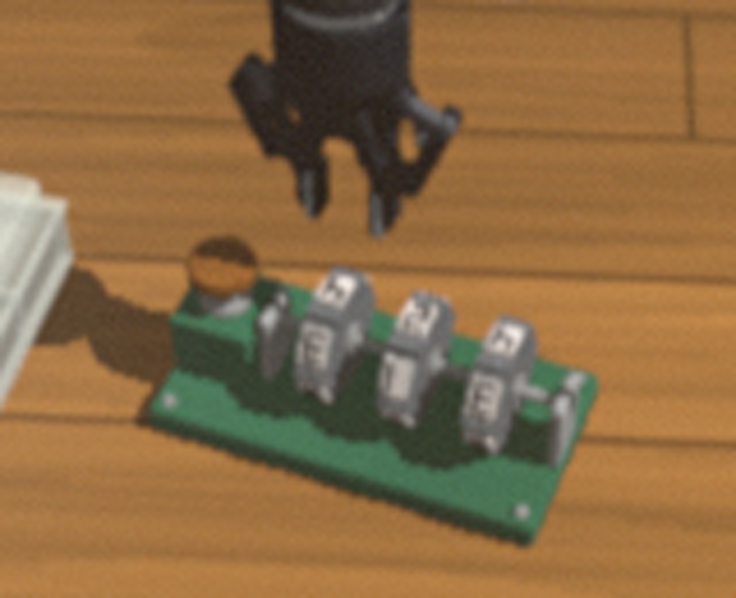

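Call:
play_rows([
  [-0.2,0,0,-0.03,0],
  [-0.2,0,0,-0.0574,0],
  [-0.2,0,0,-0.0574,0],
  [-1,0,0,-0.0574,0],
  [-1,0,0,-0.0574,0],
  [-1,0,0,-0.0574,0],
  [-1,0,0,-0.0574,0],
])

```text
clock: 17.8
tcp_pos: [0.5, -0.0873, 0.0947]
orientation: [-0.968, 1.345, 0.966]
contact_force: [1.2, -3.4, -6.0]
grip_width: 0.0191
```

Call:
play_rows([
  [-1,0.0021,-0.0007,0.0019,0],
  [-1,0.0043,-0.0014,0.0036,0],
  [-1,0.0065,-0.0022,0.0051,0],
  [-1,0.009,-0.003,0.0063,0],
  [-1,0.0116,-0.0039,0.0074,0],
  [-1,0.0142,-0.0048,0.0082,0],
  [-1,0.0168,-0.0056,0.0088,0],
  [-1,0.0195,-0.0066,0.0092,0],
  [-1,0.0223,-0.0075,0.0093,0],
])

```text
clock: 18.7
tcp_pos: [0.5203, -0.0941, 0.1036]
orientation: [-0.965, 1.348, 0.971]
contact_force: [-8.9, -1.4, -0.2]
grip_width: 0.0193
```

Call:
play_rows([
  [-1,0.0028,-0.0009,-0.0001,0],
  [-1,0.0055,-0.0019,-0.0005,0],
  [-1,0.0081,-0.0027,-0.0011,0],
  [-1,0.0107,-0.0036,-0.0019,0],
  [-1,0.0133,-0.0045,-0.003,0],
  [-1,0.0158,-0.0053,-0.0042,0],
  [-1,0.018,-0.006,-0.0057,0],
  [-1,0.0202,-0.0068,-0.0074,0],
  [-1,0.0223,-0.0075,-0.0093,0],
  [-1,0.0223,-0.0075,-0.0093,0],
])

```text
clock: 19.7
tcp_pos: [0.5468, -0.1029, 0.0965]
orientation: [-0.969, 1.342, 0.964]
contact_force: [-3.3, -3.0, 4.2]
grip_width: 0.0192
```

Call:
play_rows([
  [-0.2,0,0,0,0],
  [-0.2,0,0,0,0],
  [-0.2,0,0,0.04,0],
  [-0.2,-0.01,0.03,0.07,0],
  [-0.2,-0.025,0.075,0.09,0],
  [-0.2,-0.04,0.12,0.1,0],
  [-0.2,-0.055,0.165,0.1,0],
  [-0.2,-0.07,0.21,0.1,0],
  [-0.2,-0.085,0.255,0.1,0],
  [-0.2,-0.09,0.3,0.1,0],
])

```text
clock: 20.7
tcp_pos: [0.4532, 0.2009, 0.1951]
orientation: [-0.967, 1.343, 0.969]
contact_force: [1.6, -0.3, -0.2]
grip_width: 0.0343
```

```bash
python3 look.py w8; python3 sh.py m8
```

```text
[0.4541 0.2027 0.1949]
```

View pics/w8.png

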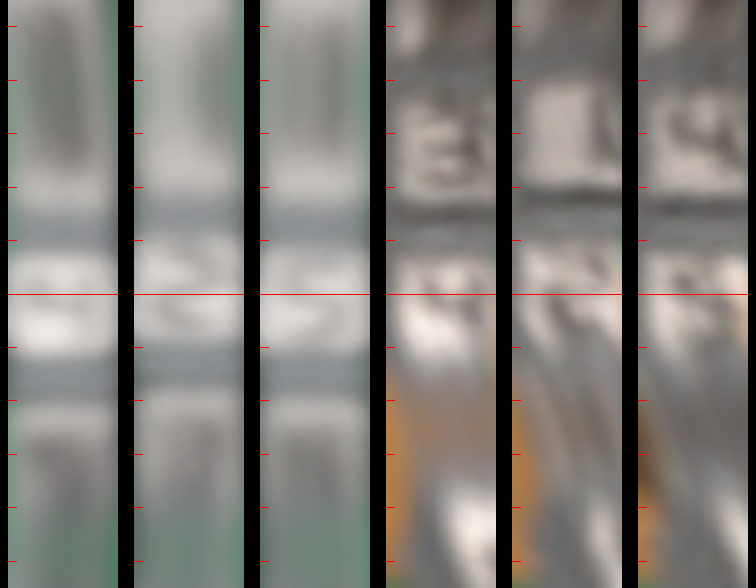

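View pics/m8.png

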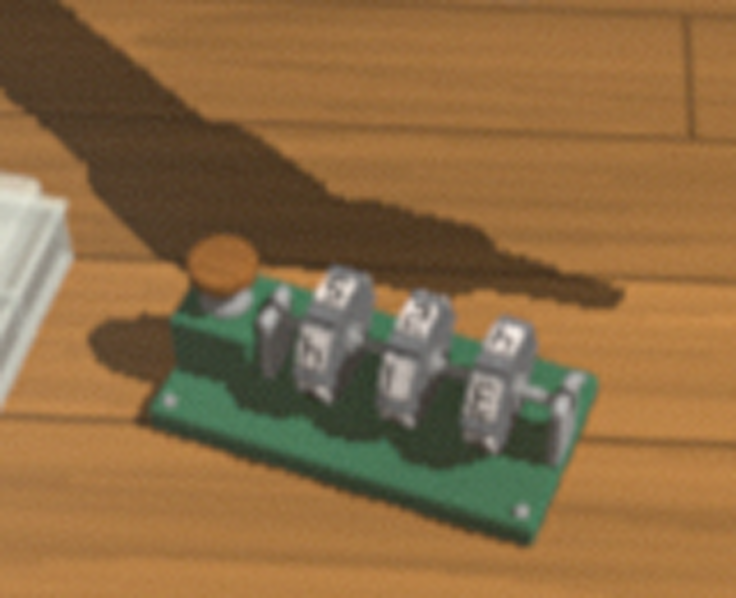

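```bash
cat > meas.py <<'E'
from h import *
from scipy.optimize import least_squares
import sys
N=int(sys.argv[1])
yaw=-.324; ex=np.array([np.cos(yaw),np.sin(yaw)]); ey=np.array([-ex[1],ex[0]]); O=np.array([.5295,-.0767])
for n in ["top","scene"]:
    F=[r.grab_frame(n) for _ in range(N)]; f=F[0]; P=np.mean([q["pixels"].astype(np.float32) for q in F],0); D=np.array([q["z_map"] for q in F])
    v,u=np.mgrid[130:270,240:420]; u,v=u.ravel(),v.ravel(); d=np.median(D,0)
    W=np.array([world(f,a,b,d[b,a]) for a,b in zip(u,v)])
    x=(W[:,:2]-O)@ex; y=(W[:,:2]-O)@ey; z=W[:,2]; xs=[]; ys=[]
    for yc in (.09,.036,-.018):
        k=(abs(y-yc)<.016)&(z>.06)&(abs(x)<.06); ym=y[k&(z>.085)].mean(); k&=abs(y-ym)<.006
        s2=least_squares(lambda p:np.hypot(x[k]-p[0],z[k]-.065)-p[1],[0,.04],loss="soft_l1",f_scale=.001)
        # wheel at unknown angle: symmetric part only near limbs
        xs.append(s2.x[0]); ys.append(ym-yc)
    ax=np.mean(xs); ay=np.mean(ys); print(n,"axle x mm",np.round(np.array(xs)*1e3,2),"y",np.round(np.array(ys)*1e3,2))
    for yc in (.09,.036,-.018):
        ph=np.radians(np.arange(-90,91,.5)); pr=[]
        for yo in np.linspace(-.0085,.0085,15):
            g=np.array([proj(f,[*(O+ex*(ax-.0395*np.sin(p))+ey*(ay+yc+yo)),.065+.0395*np.cos(p)]) for p in ph]).astype(np.float32)[None]
            pr.append(cv2.remap(P,g[...,0],g[...,1],cv2.INTER_CUBIC)[0].mean(1))
        pr=np.array(pr); p=np.concatenate([pr[:3],pr[-3:]]).mean(0)  # side strips without figures
        if n=="scene": p=pr[:3].mean(0)
        deg=np.degrees(ph); g=np.gradient(cv2.GaussianBlur(p[None].astype(np.float32),(0,0),2)[0])
        pk=[(round(float(deg[i]),1),round(float(g[i]),2)) for i in range(2,len(g)-2) if abs(g[i])>.35 and abs(g[i])==max(abs(g[i-2:i+3])) and abs(deg[i])<60]
        print("  wheel",yc,pk)
E
python3 meas.py 6
```

```text
top axle x mm [-1.42 -1.66 -1.35] y [-2.36 -1.93 -1.77]
  wheel 0.09 [(-46.5, 1.05), (-32.5, -1.61), (-15.0, 3.33), (-3.5, -0.41), (7.0, 0.93), (22.5, -4.06), (35.5, -0.53), (42.5, 2.48), (53.0, -1.68)]
  wheel 0.036 [(-53.5, 0.83), (-38.0, -1.61), (-20.5, 2.57), (-1.0, 0.48), (17.5, -3.3), (29.0, -0.75), (36.5, 2.51), (47.5, -1.02)]
  wheel -0.018 [(-55.0, 0.88), (-50.5, 0.91), (-35.0, -1.82), (-16.5, 2.85), (21.5, -3.7), (31.0, -0.43), (40.5, 2.41), (51.0, -1.38)]
scene axle x mm [-2.16 -1.91 -1.9 ] y [1.86 2.13 2.36]
  wheel 0.09 [(-57.5, -0.6), (-47.5, 1.12), (-42.5, 2.2), (-34.5, -4.0), (-26.0, 2.5), (-13.5, 3.15), (-4.0, -1.42), (11.5, 1.35), (22.5, -1.37)]
  wheel 0.036 [(-49.5, 4.14), (-40.5, -6.74), (-32.5, 3.34), (-18.5, 2.27), (-6.5, 2.04), (-0.5, 2.64), (10.5, -3.34), (39.5, -0.79), (43.5, -0.88)]
  wheel -0.018 [(-60.0, -1.23), (-48.0, 3.52), (-37.0, -5.41), (-29.0, 2.7), (-21.5, -0.59), (-14.0, 5.36), (0.5, -4.36), (14.0, -1.06), (25.0, -0.65), (38.5, -0.62)]
```

Call:
play_rows([
  [-0.2,0.022,-0.042,-0.01,0],
  [-0.2,0.044,-0.084,-0.02,0],
  [-0.2,0.066,-0.126,-0.03,0],
  [-0.2,0.088,-0.168,-0.045,0],
  [-0.2,0.0993,-0.1891,-0.05,0],
  [-0.2,0.0993,-0.1891,-0.05,0],
  [-0.2,0.0993,-0.1891,-0.075,0],
  [-0.2,0.0993,-0.1891,-0.0907,0],
  [-0.2,0.0993,-0.1891,-0.0907,0],
  [-0.2,0.0993,-0.1891,-0.0907,0],
])

```text
clock: 22.45
tcp_pos: [0.5536, 0.0098, 0.1038]
orientation: [-0.968, 1.345, 0.969]
contact_force: [-0.2, 0.9, 0.6]
grip_width: 0.034
```

Call:
play_rows([
  [-1,0,0,0,0],
  [-1,0,0,0,0],
  [-1,0,0,0,0],
  [-1,0,0,0,0],
  [-1,0.002,-0.0007,0,0],
  [-1,0.0042,-0.0014,0,0],
  [-1,0.0062,-0.0021,0,0],
  [-1,0.0062,-0.0021,0,0],
])

```text
clock: 23.25
tcp_pos: [0.5586, 0.007, 0.1044]
orientation: [-0.966, 1.347, 0.969]
contact_force: [-7.4, -1.4, 10.5]
grip_width: 0.0192
```

Call:
play_rows([
  [-0.2,0,0,0,0],
  [-0.2,0,0,0,0],
  [-0.2,0,0,0.03,0],
  [-0.2,-0.01,-0.025,0.045,0],
  [-0.2,-0.025,-0.065,0.045,0],
  [-0.2,-0.0406,-0.1004,0.045,0],
  [-0.2,-0.0406,-0.1004,0.045,0],
  [-0.2,-0.0406,-0.1004,0.02,0],
  [-0.2,-0.0406,-0.1004,0,0],
  [-0.2,-0.0406,-0.1004,0,0],
])

```text
clock: 24.25
tcp_pos: [0.518, -0.0925, 0.1015]
orientation: [-0.966, 1.348, 0.971]
contact_force: [0.3, 0.7, 0.5]
grip_width: 0.0344
```

Call:
play_rows([
  [-1,0,0,0,0],
  [-1,0,0,0,0],
  [-1,0,0,0,0],
  [-1,0,0,0,0],
  [-1,0.002,-0.0007,0,0],
  [-1,0.0038,-0.0013,0,0],
  [-1,0.0055,-0.0018,0,0],
  [-1,0.0055,-0.0018,0,0],
])

```text
clock: 25.05
tcp_pos: [0.523, -0.095, 0.1038]
orientation: [-0.965, 1.348, 0.971]
contact_force: [-7.8, -0.6, 7.0]
grip_width: 0.0192
```

Call:
play_rows([
  [-0.2,0,0,0,0],
  [-0.2,0,0,0,0],
  [-0.2,0,0,0.04,0],
  [-0.2,0,0.03,0.07,0],
  [-0.2,-0.01,0.075,0.09,0],
  [-0.2,-0.025,0.12,0.09,0],
  [-0.2,-0.04,0.165,0.09,0],
  [-0.2,-0.055,0.21,0.09,0],
  [-0.2,-0.065,0.255,0.09,0],
  [-0.2,-0.07,0.295,0.09,0],
])

```text
clock: 26.05
tcp_pos: [0.454, 0.2028, 0.1942]
orientation: [-0.968, 1.342, 0.969]
contact_force: [0.5, -0.1, 0.0]
grip_width: 0.034
```

```bash
python3 meas.py 6; python3 look.py w9; python3 sh.py m9
```

```text
top axle x mm [-1.41 -1.69 -1.34] y [-2.26 -1.99 -1.73]
  wheel 0.09 [(-54.5, 0.96), (-36.5, -1.45), (-20.0, 2.84), (-7.5, -0.42), (1.0, 1.08), (18.0, -3.74), (29.0, -0.46), (37.5, 2.48), (47.5, -1.41)]
  wheel 0.036 [(-53.5, 0.83), (-38.5, -1.62), (-21.0, 2.62), (-1.0, 0.49), (17.0, -3.33), (29.0, -0.74), (36.5, 2.51), (47.5, -1.01)]
  wheel -0.018 [(-57.0, 1.04), (-36.5, -1.65), (-21.0, 2.72), (1.0, 0.6), (17.0, -3.35), (28.0, -0.4), (36.5, 2.28), (46.5, -1.0)]
scene axle x mm [-2.43 -2.23 -1.93] y [1.9  2.05 2.34]
  wheel 0.09 [(-57.5, 0.86), (-48.0, 3.49), (-40.5, -5.78), (-32.5, 3.11), (-18.5, 4.25), (-11.0, -1.67), (-5.0, -2.0), (5.0, 1.58), (21.0, -2.06)]
  wheel 0.036 [(-50.0, 4.3), (-41.0, -6.68), (-32.5, 3.16), (-19.0, 2.28), (-7.0, 1.87), (-1.0, 2.7), (10.0, -3.39), (40.5, -0.86)]
  wheel -0.018 [(-60.0, 0.94), (-50.0, 3.78), (-41.5, -6.94), (-34.0, 3.92), (-20.0, 3.0), (-10.5, 2.27), (-1.0, -2.99), (6.5, -1.22), (13.5, -1.45), (21.0, 0.46), (39.0, -0.47)]
[0.4549 0.1995 0.1935]
```

View pics/w9.png

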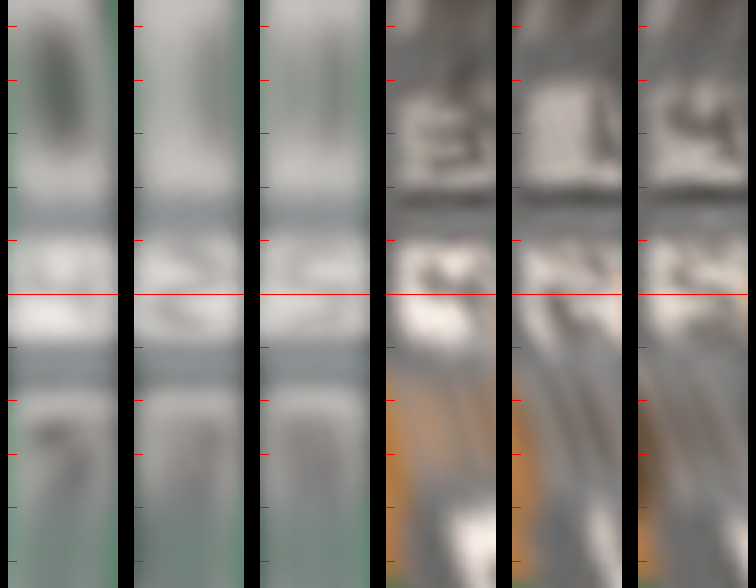

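Call:
play_rows([
  [-1,0.005,-0.045,0,0],
  [-1,0.01,-0.09,0,0],
  [-1,0.016,-0.135,0,0],
  [-1,0.022,-0.18,0,0],
  [-1,0.027,-0.225,0,0],
  [-1,0.033,-0.27,0,0],
  [-1,0.038,-0.315,0,0],
  [-1,0.0447,-0.3635,-0.015,0],
  [-1,0.0447,-0.3635,-0.05,0],
  [-1,0.0447,-0.3635,-0.06,0],
])

```text
clock: 27.8
tcp_pos: [0.4975, -0.1648, 0.131]
orientation: [-0.963, 1.35, 0.968]
contact_force: [-0.6, 0.9, 0.2]
grip_width: -0.0003
```

```bash
python3 sh.py p1; python3 look.py p1w
```

```text
[ 0.4973 -0.1632  0.1305]
```

View pics/p1.png

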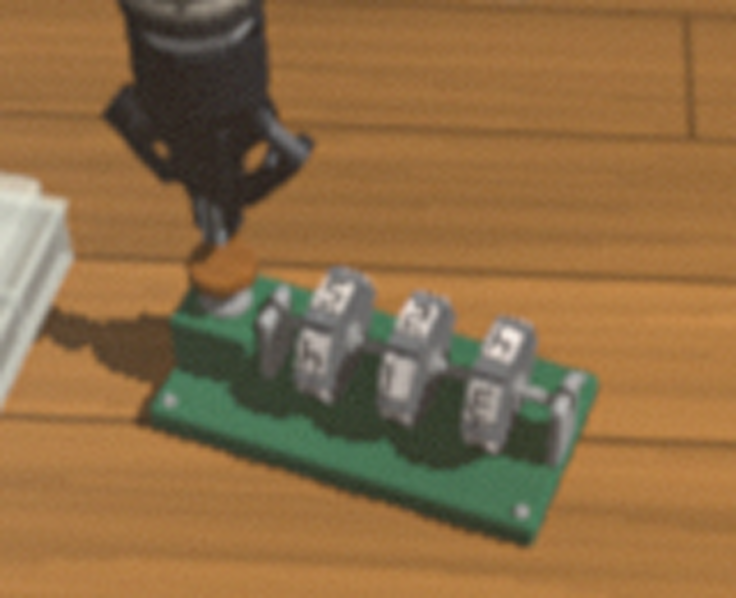

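Call:
play_rows([
  [-1,0.0,0,-0.01,0],
  [-1,0,0,-0.018,0],
  [-1,0,0,-0.022,0],
  [-1,0,0,-0.027,0],
  [-1,0,0,-0.032,0],
  [-1,0,0,-0.037,0],
  [-1,0,0,-0.037,0],
])

```text
clock: 28.65
tcp_pos: [0.4996, -0.163, 0.0964]
orientation: [-0.967, 1.345, 0.969]
contact_force: [-2.2, 3.9, 5.8]
grip_width: -0.0001
```

Spring force about 6 N, nearly bottomed; I'll press on until the stop takes load.

Call:
play_rows([
  [-1,0,0,-0.004,0],
  [-1,0,0,-0.008,0],
  [-1,0,0,-0.008,0],
  [-1,0,0,-0.008,0],
])

```text
clock: 29.05
tcp_pos: [0.5001, -0.1632, 0.0951]
orientation: [-0.963, 1.341, 0.969]
contact_force: [-26.1, 12.2, 82.1]
grip_width: 0.0001
```

Call:
play_rows([
  [-1,0,0,0.01,0],
  [-1,0,0,0.02,0],
  [-1,0,0,0.04,0],
  [-1,0,0,0.07,0],
  [-1,-0.02,0.03,0.1,0],
  [-1,-0.03,0.07,0.11,0],
  [-1,-0.04,0.115,0.11,0],
  [-1,-0.05,0.16,0.11,0],
  [-1,-0.05,0.205,0.11,0],
  [-1,-0.05,0.25,0.11,0],
])

```text
clock: 30.05
tcp_pos: [0.4493, 0.0876, 0.1986]
orientation: [-0.967, 1.344, 0.966]
contact_force: [0.8, -0.6, 0.8]
grip_width: -0.0002
```

Call:
play_rows([
  [-1,0,0.045,0,0],
  [-1,0,0.09,0,0],
  [-1,0,0.1,0,0],
  [-1,0,0.1,0,0],
])

```text
clock: 30.45
tcp_pos: [0.4495, 0.1879, 0.1981]
orientation: [-0.97, 1.344, 0.97]
contact_force: [-0.3, -1.4, -0.1]
grip_width: -0.0
```

```bash
python3 meas.py 4; python3 sh.py p2; python3 - <<'E'
from h import *
f=r.grab_frame("scene"); cv2.imwrite("pics/end.png",f["pixels"])
for n in ["top","scene"]:
    f=r.grab_frame(n); ys,xs=np.mgrid[150:260,240:420]
    W=np.array([world(f,x,y,f["z_map"][y,x]) for x,y in zip(xs.ravel(),ys.ravel())])
    k=np.hypot(W[:,0]-.5,W[:,1]+.1635)<.015; print(n,"plunger z",np.median(W[k,2]))
print(r.get_obs()["contact_force"])
E
```

```text
top axle x mm [-1.62 -1.64 -1.43] y [-2.22 -2.01 -1.71]
  wheel 0.09 [(-54.5, 0.97), (-37.0, -1.46), (-20.5, 2.87), (-7.5, -0.4), (1.0, 1.06), (18.0, -3.71), (28.5, -0.53), (37.5, 2.47), (47.5, -1.44)]
  wheel 0.036 [(-53.5, 0.81), (-38.5, -1.61), (-21.5, 2.54), (-1.5, 0.47), (17.0, -3.34), (29.0, -0.76), (36.5, 2.5), (47.0, -0.92)]
  wheel -0.018 [(-57.0, 1.01), (-36.5, -1.65), (-21.5, 2.72), (1.0, 0.64), (17.0, -3.35), (28.0, -0.39), (36.5, 2.26), (46.5, -1.01)]
scene axle x mm [-2.35 -2.12 -2.25] y [1.9  2.03 2.37]
  wheel 0.09 [(-57.5, 0.74), (-48.0, 3.43), (-40.5, -5.71), (-32.5, 3.17), (-19.0, 4.13), (-11.0, -1.51), (-5.0, -2.13), (4.5, 1.58), (20.5, -2.09)]
  wheel 0.036 [(-50.0, 4.16), (-40.5, -6.44), (-32.5, 3.36), (-19.5, 2.17), (-7.0, 1.92), (0.0, 2.65), (10.0, -3.34), (40.5, -0.66), (43.0, -0.66)]
  wheel -0.018 [(-59.5, 1.11), (-50.0, 3.91), (-42.0, -6.81), (-34.0, 4.02), (-20.5, 2.97), (-14.5, 1.92), (-10.5, 2.3), (-2.0, -2.8), (7.0, -1.24), (12.5, -1.63), (20.5, 0.46), (38.0, -0.43), (43.5, -0.38)]
[0.4497 0.1855 0.1986]
top plunger z 0.10381755679256009
scene plunger z 0.10320280526457319
[-0.83123097 -0.37324191  0.03001453]
```

View pics/p2.png

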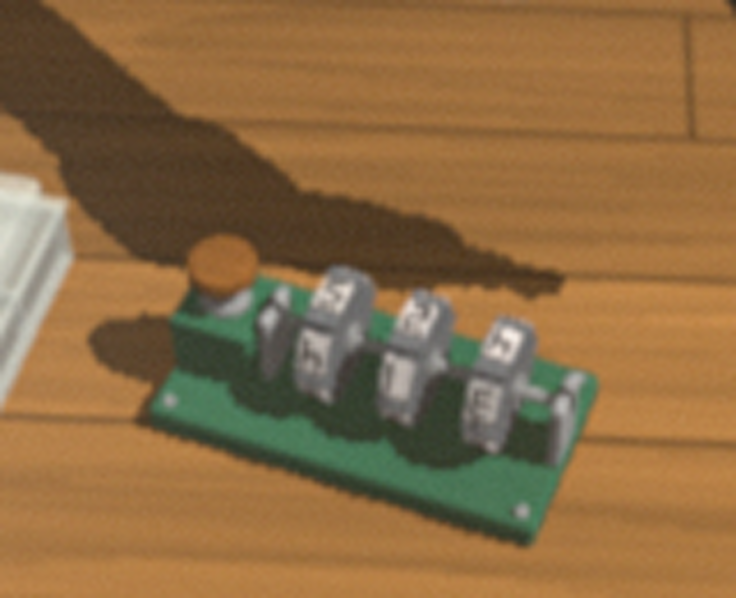

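View pics/end.png

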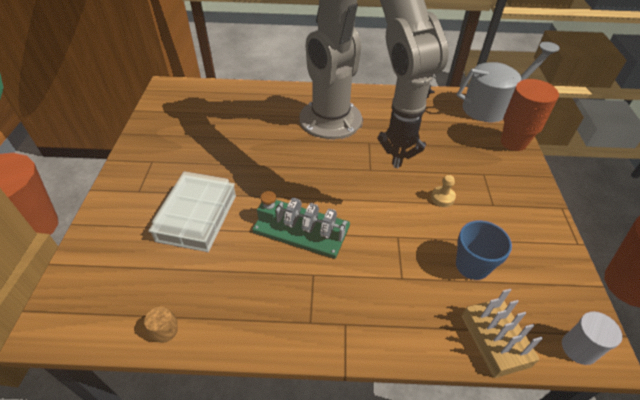

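The last pictures show 4 2 5 on top and level. The plunger has sprung back to 0.104 m, the bystanders (tray, tamper, planter) stand where they did, and the arm is clear.

```bash
python3 -c "
from bench import r
print(r.hand_in())"
```

```text
the job is handed in; nothing more can be done
None
```

I set the wheels to 4 2 5, then pressed the plunger to its stop and let it spring back. I handed the job in at about 31 s of the 72 s allowed.

- **Wheels:** I pinched each wheel near its top and carried it round an arc. The wheels slipped in the grip, turning only about 75% as far as the hand moved. I corrected this with a second grip on each wheel, and a third small one on the left. The last pictures from both cameras read 4 2 5. The figures are within about 2–3° of level: the top camera gives about -1 to -2° and the scene camera about 0 to -1°. They had not moved after the press.
- **Plunger:** The press came only after the figures were checked. The force was about 6 N near the end of the travel, then rose sharply on the stop. Afterwards the head was back at 103–104 mm, which is fully up.
- **Bystanders:** In the last picture the planter, seed tray and tamper look unmoved. I judged this by eye and did not measure it. The arm ended clear of everything.
- **High press force:** On the plunger's stop the wrist reading reached about 82 N vertical (87 N in all), much more than needed. That is below the 120 N wrist limit. It came through the fingertips, and I saw no contact by the arm or the gripper's body, but the reading cannot show that separately. The reading is from the end of the move, so a short higher peak is possible.
- **Camera disagreement:** The two cameras differed by about 4 mm in position across the press, so I used each camera's own fit of the axle when measuring the wheel angles.

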